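# Empty the lidded coil bin over the cabinet rim

### The job

Swing the clear lid of the blue bin fully back until it snaps past its detent and stays there; only then tip the bin forward over the front rim of the drawer cabinet, with its front foot staying down on the cabinet, so that all three copper coils roll out into the black tray. Let the bin down gently to stand upright on the cabinet again, its lid still fully back, and leave the grey bin and everything else on the bench where it is.

Things in the scene. Friction and masses are not known exactly. Their poses are not given: they have to be found in the camera images.
- cabinet: low grey component drawer cabinet, fixed on the bench, 200 mm in x, 260 mm in y; its flat top is 60 mm above the bench, with a black rim 10 mm high and 6 mm thick all round. Origin: centre of its underside, z up. -x is its front; the tray stands along that side. Both bins stand side by side on its top, fronts to -x (either may be on the left).
- cabinet_rim (a point): middle of the inner foot of the cabinet's front rim, at the height of the top (60 mm above the bench): the stop for the bin's front foot. Axes as the cabinet's.
- tray: black open tray, fixed, 210 mm in x, 270 mm in y, walls 45 mm high and 5 mm thick, floor 5 mm thick with a blue mat; its long +x side stands 1.5 mm off the cabinet's front side. Origin: centre of its underside.
- bin: blue steel bin with a scoop front, loose, about 0.7 kg empty. Origin: centre of the underside of its base (130 mm in x, 76 mm in y); +x to its back, z up. Walls 4 mm. Upright back wall at x = +65 mm, 78 mm high; side walls fall from there to the front lip. The bin slides on the cabinet top until its foot meets the front rim: pushing takes about 4 to 8 N, more at the rim.
- bin_foot (a point): middle of the bin's front lower edge (bin x = -65, z = 0 mm), below a vertical foot 13 mm high: the edge it tips about when held against the rim. The coils roll out when the bin is tipped forward by 0.75 to 0.9 rad; beyond about 1.1 rad it may topple over.
- bin_lip (a point): middle of the bin's front lip (bin x = -93, z = 38 mm), 68 mm wide inside; the scoop front slopes down from it to the floor at 35 degrees.
- bin_ledge (a point): middle of the lower outer edge of the ledge on the back of the blue bin (bin x = +82, z = 52 mm). The ledge is 5 mm thick, the bin's full width (76 mm) and stands out 17 mm from the back wall, which is bare below it. Hooked from below by fingers leaning in from behind and lifted, it tips the bin about its front foot.
- lid (a joint): angle of the blue bin's hinged clear lid, rad: 0 closed (sloping 0.25 rad down to the front), 1.82 with the lid upright, 2.08 fully back at its stop. A detent spring pulls it shut below 1.60 and on to the stop above that; opening takes at most about 2 N at the tab, and at the stop it holds the lid while the bin is tipped.
- lid_hinge (a point): middle of the lid's hinge axis (along the bin's y), at the top of the back wall: bin x = +66, z = 79 mm.
- lid_tab (a point): tip of the underside of the yellow thumb tab on the lid's front edge. The clear lid is flat, 84 mm wide, 4 mm thick; its underside runs 168 mm from the hinge to a bend, where the tab (56 mm wide, 29 long, 6 thick) turns up by 0.96 rad from the lid's plane: when closed it slopes up and outward at 0.71 rad and a leaning finger fits beneath it from the front.
- coil0_center (a point): copper-wound coil with white end flanges, one of three alike in the blue bin: cylinder 64 mm long, 30 mm in diameter, about 45 g, free to roll; this point is its middle, y is its long axis. They lie across the bin, one behind the other, on the bin's floor.
- coil1_center (a point): copper-wound coil with white end flanges, one of three alike in the blue bin: cylinder 64 mm long, 30 mm in diameter, about 45 g, free to roll; this point is its middle, y is its long axis. They lie across the bin, one behind the other, on the bin's floor.
- coil2_center (a point): copper-wound coil with white end flanges, one of three alike in the blue bin: cylinder 64 mm long, 30 mm in diameter, about 45 g, free to roll; this point is its middle, y is its long axis. They lie across the bin, one behind the other, on the bin's floor.
- coil0: the coil of coil0_center; its origin lies on its curved surface and turns as it rolls.
- coil1: the coil of coil1_center; its origin lies on its curved surface and turns as it rolls.
- coil2: the coil of coil2_center; its origin lies on its curved surface and turns as it rolls.
- grey_bin: grey bin of the same shape and size as the blue one (axes and origin alike), closed, with a black tab, loose, about 0.95 kg, beside the blue bin on the cabinet with a gap of about 30 mm. Leave it alone.
- multimeter: red hand multimeter lying on the bench, 180 x 84 x 37 mm; origin at the centre of its underside. Leave it alone.
- heat_sink: finned aluminium heat sink, 100 x 60 x 38 mm; origin at the centre of its underside. Leave it alone.
- board: green circuit board on short legs, 130 x 90 x 24 mm; origin at the centre of its underside. Leave it alone.
- screwdriver: screwdriver with a green handle lying on the bench, 200 mm long; origin in its middle, underside. Leave it alone.
- flux_bottle: white bottle with a red cap, 56 mm in diameter, 120 mm high; origin at the centre of its underside. Leave it alone.
- wire_reel: orange reel standing on end, 70 mm in diameter, 60 mm high; origin at the centre of its underside. Leave it alone.
Not all that is in view belongs to the job. What is shaped like the bin but pink is not meant.

How it is judged (in metres and radians):
On the way, in this order (a step that is already met when the one before it is completed fails the run):
1. the blue bin's lid is fully back past its detent while the bin still stands on its base (value of joint lid above 1.95 rad and angle between bin's own z axis and vertical below 0.12 rad), for 0.2 s.
2. the blue bin is tipped forward over the rim by more than 0.6 rad, its front foot down on the cabinet, its lid still fully back (angle between bin's own z axis and vertical above 0.6 rad and value of joint lid above 1.9 rad and z of bin_foot in the frame of cabinet below 0.085 m), for 0.1 s.
At the end, for the whole second after the job is handed in: All three coils lie at rest in the tray, inside its walls; the blue bin stands upright (within 0.06 rad) and flat on the cabinet top, at rest, inside the rim, with its lid still fully back (over 1.9 rad) (x of coil0_center in the frame of tray between -0.105 and 0.105 m and y of coil0_center in the frame of tray between -0.135 and 0.135 m and z of each of coil0_center, coil1_center, coil2_center in the frame of tray below 0.06 m and linear speed of each of coil0, coil1, coil2 below 0.05 m/s and x of coil1_center in the frame of tray between -0.105 and 0.105 m and y of coil1_center in the frame of tray between -0.135 and 0.135 m and x of coil2_center in the frame of tray between -0.105 and 0.105 m and y of coil2_center in the frame of tray between -0.135 and 0.135 m and angle between bin's own z axis and vertical below 0.06 rad and z of bin in the frame of cabinet between 0.055 and 0.066 m and x of bin in the frame of cabinet between -0.04 and 0.05 m and linear speed of bin below 0.03 m/s and value of joint lid above 1.9 rad); the robot touches nothing.
It fails at once if the blue bin is tipped by more than 0.3 rad while its lid is not fully back (below 1.9 rad) (angle between bin's own z axis and vertical above 0.3 rad and value of joint lid below 1.9 rad).
It fails at once if the blue bin's front foot is lifted more than 30 mm above the cabinet top (z of bin_foot in the frame of cabinet above 0.09 m).
It fails at once if the blue bin is let fall: it turns faster than 4 rad/s (angular speed of bin above 4 rad/s).
It fails at once if the grey bin is moved more than 20 mm (distance of grey_bin from where it was at the start of the episode above 0.02 m).
It fails at once if the multimeter, heat sink, circuit board, screwdriver, flux bottle or wire reel is moved more than 20 mm (distance of any of multimeter, heat_sink, board, screwdriver, flux_bottle, wire_reel from where it was at the start of the episode above 0.02 m).
It also fails if it takes over 70 s, if anything falls off the work surface, if the arm or the gripper's body presses on something with over 40 N, if the wrist force passes 120 N, or if a joint passes its speed limit or range.

### The arm

A 6-joint arm with a two-finger parallel gripper is mounted at the origin on the work surface. World frame = base frame: x ahead of the robot, y to its left, z up, the work surface at z = 0. Lengths are in mm, angles in rad, forces in N, time in s.
With the tool pointing down it reaches from about 275 to 1000 mm from the base axis. Payload 8.4 kg.
Tool frame: the origin (TCP) lies on the centre line of the jaws, within the pads' length; the fingertips stand 11 mm ahead of it and the grasp point (between the pads) lies 8 mm behind it; z points along the fingers, y is the direction in which the jaws open and shut (so a half turn about z gives the same grasp; the last joint's range is limited). The gripper opens to 85 mm and grips with 20 to 120 N. Pads are 22 mm wide; open, the fingers measure 114 mm over their backs; the gripper's body (76 mm by 85 mm) begins 54 mm behind the grasp point. The pads swing forward as they close: fully open they stand 13 mm farther back than shut.
Start: joints at [1.134, 0.353, 1.633, -0, 1.155, -0.002], TCP at [263.267, 566.849, 210.581] pointing down, gripper open.
Joint ranges: [-2.63, 2.63], [-0.92, 2.1], [0.06, 2.66], [-1.3, 4.44], [0, 2.69], [-3.02, 3.02]. Speed limits (rad/s): [2.22, 2.22, 2.79, 3.14, 3.14, 3.14].

### API

Orientations are given as a rotation vector (axis times angle).
In Python, from station import read_state, cams, env, models gives the robot as it stands.
- The arm moves only by the shell command python3 -m crank 'ROWS' [FORCE]. ROWS is JSON, a list of rows, each a list of 5 numbers: the finger opening in m, from 0 to 0.0854, then the shift along the tool's x, y, z in m, then the turn about the tool's z in degrees. In form: [[grip, x, y, z, roll], ...]. A call has 1 to 12 rows; each row is the pose to reach, as a shift and turn from the pose commanded when the call began, along the tool's axes at that moment; what a row does not reach only later rows make up. A row lasts 1/8 s, in which the tool goes at most 62.5 mm and 10.7 degrees, less where a joint would pass 70% of its speed; a pose out of reach is approached as far as the arm can. A call with a gripper value outside its range is refused whole. The fingers move at their own pace and stop on an object; FORCE is the grip in N (left out, the last holds). Time passes only in rows, so rows that repeat a pose let the fingers close. It gives the time, the measured TCP pose, the force and the opening at its end, in the units of the state.
- read_state(): the state, without advancing time (a new reading comes with each control period).
- cams.read_camera(name): name is "scene" or "side" or "wrist"; returns a dict with "image" (384x512x3 uint8, red, green, blue), "mtx" (3x3 intrinsics, pixels), "k1" (the pictures are not rectified: a ray, as slopes to the right and down, at radius r is drawn at 1 + k1 r^2 times it, then the intrinsics apply), "world_from_camera" (4x4, takes a point from camera to world coordinates). Camera axes: x right, y down, z forward; pixel columns grow to the right and rows downward; lengths in mm; the calibration is good to about 2 mm. A picture is of the moment at which its call begins. There is no depth.
- env.hand_in(): hands the job in, once; it reports no verdict.
Trained networks look in the newest picture that a camera, given by its name, has taken for a name from the list of things; names that differ only in an ending like _2 or _b are one class to them, and where a whole thing is asked for, a point or a joint stands for the part that bears it (a point fixed in the world has none). Each returns a list of dicts, best first, with "confidence" (0 to 1); they miss things now and then, are a little off and sometimes report something else, mostly with a low value. They report only what shows in the picture. A call takes as long as a camera call. They do not tell look-alikes from the thing itself.
- models.spot_in(name, camera): "at" ([column, row] in pixels, amid what is visible of it).
- models.cut_out(name, camera): "mask" (384x512 bool, what is visible of it) and "at" ([column, row] in pixels, amid what is visible of it).
- models.tip_of(name, camera): "at" ([column, row] in pixels: a listed point, or the origin of a listed thing).
The state is a dict: "t": time; "qpos": joint angles; "qd": joint speeds; "effort": joint torques, N m; "ee_pos": TCP position; "orientation": TCP orientation; "ft_force": force on the tool from outside, world axes, zero at the start; "wrist_torque": the same for the moment, N m; "finger_gap": finger opening in mm.
Only numpy, scipy, OpenCV 4.12 (cv2) and the standard library are available. Lean on these libraries where they do the work, as an engineer would, in place of code of your own. Each camera call takes 0.05 s, during which the arm holds its last target.

## Working session

There is one attempt and no reset: what is moved stays moved. The work goes in short steps, Python scripts to look and compute and a shell command to move; the robot and the scene stay as the last step left them, time stands still between calls to the robot, and variables do not carry over. Pictures are saved under pics/ and viewed, and the job is handed in when it is done.

```bash
ls; mkdir -p pics
cat > h.py <<'E'
import numpy as np, cv2
from station import read_state, cams, env, models
def shot(n,f):
    c=cams.read_camera(n); cv2.imwrite('pics/'+f,c['image'][:,:,::-1]); return c
def ray(c,px):
    K=c['mtx']; u=np.array([(px[0]-K[0,2])/K[0,0],(px[1]-K[1,2])/K[1,1]])
    s=u.copy()
    for _ in range(20): s=u/(1+c['k1']*(s@s))
    T=np.array(c['world_from_camera']); d=T[:3,:3]@np.array([s[0],s[1],1]); return T[:3,3],d/np.linalg.norm(d)
def atz(c,px,z):
    o,d=ray(c,px); return o+d*(z-o[2])/d[2]
def tri(rs):
    A=np.zeros((3,3));b=np.zeros(3)
    for o,d in rs:
        P=np.eye(3)-np.outer(d,d);A+=P;b+=P@o
    x=np.linalg.solve(A,b); return x,[float(np.linalg.norm((np.eye(3)-np.outer(d,d))@(x-o))) for o,d in rs]
def proj(c,p):
    T=np.linalg.inv(np.array(c['world_from_camera'])); q=T[:3,:3]@np.array(p)+T[:3,3]; s=q[:2]/q[2]; s=s*(1+c['k1']*(s@s)); K=c['mtx']
    return np.array([K[0,0]*s[0]+K[0,2],K[1,1]*s[1]+K[1,2]])
E
python3 - <<'E'
from h import *
for n in ['scene','side','wrist']:
    c=shot(n,n+'0.png'); print(n,np.round(c['world_from_camera'],2).tolist(),c['k1'],c['mtx'][0,0])
print(read_state())
E
```

```text
pics
scene [[0.48, 0.63, -0.61, 1250.07], [0.88, -0.35, 0.32, -421.04], [-0.01, -0.69, -0.72, 1005.03], [0.0, 0.0, 0.0, 1.0]] -0.062280746094756444 373.0150942498781
side [[0.84, -0.31, 0.44, -50.32], [-0.54, -0.5, 0.68, -879.87], [0.01, -0.81, -0.59, 847.28], [0.0, 0.0, 0.0, 1.0]] -0.05017662486217747 363.0959625026425
wrist [[0.42, 0.86, 0.3, 187.01], [0.91, -0.4, -0.14, 601.88], [-0.0, 0.33, -0.95, 374.37], [0.0, 0.0, 0.0, 1.0]] -0.0770398199393939 333.6298824834217
{'t': 0.15, 'qpos': array([ 1.13362238e+00,  3.53500083e-01,  1.63395179e+00, -2.57377293e-05,
        1.15520880e+00, -2.41725167e-03]), 'qd': array([ 0.00082815, -0.002601  , -0.00275726,  0.00097829, -0.00083702,
        0.00063061]), 'effort': array([-1.31769275e-04, -6.05636358e+01, -3.42340922e+01, -1.16063097e-04,
        6.03780267e-03, -2.39095996e-06]), 'ee_pos': array([263.09888071, 566.50251748, 210.03219491]), 'orientation': array([-6.77487269e-01, -3.06745725e+00,  1.64522987e-03]), 'ft_force': array([-0.3801286 ,  0.69506919,  0.48337275]), 'wrist_torque': array([ 0.02170388,  0.01538003, -0.01700642]), 'finger_gap': 85.36504737255137}
```

View pics/scene0.png

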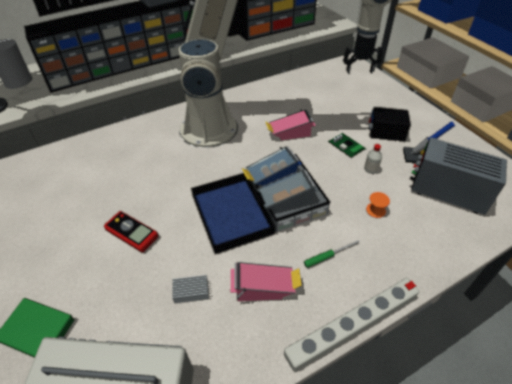

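View pics/side0.png

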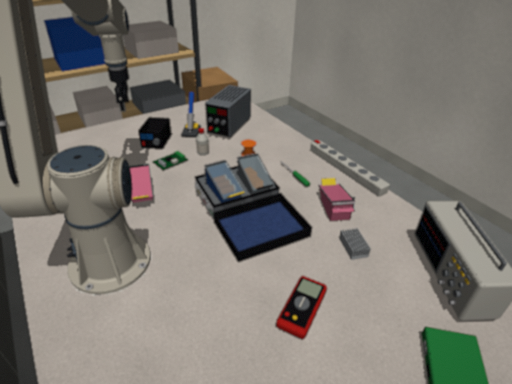

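View pics/wrist0.png

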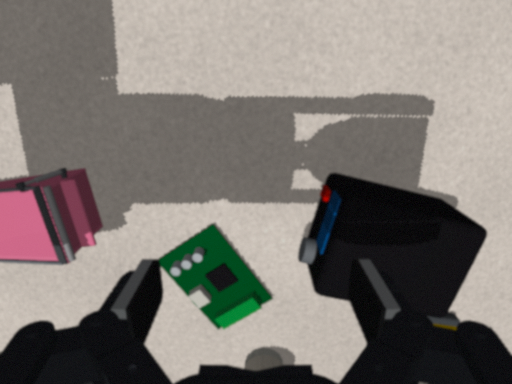

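The scene and side views show:
- The cabinet is at scene (285,185) with two clear-lidded bins, and the dark tray at scene (233,210).
- Pink look-alike bins are at scene (290,125) and (265,280).

Next I'll locate the parts.

```bash
cat > loc.py <<'E'
from h import *
cs={n:shot(n,n+'1.png') for n in ['scene','side']}
for nm in ['cabinet','cabinet_rim','tray','bin','bin_foot','bin_lip','bin_ledge','lid_hinge','lid_tab','grey_bin','coil0_center']:
    R={}
    for n in cs:
        r=models.tip_of(nm,n); R[n]=r
        print(nm,n,[(np.round(x['at'],1).tolist(),round(x['confidence'],2)) for x in r[:4]])
    if R['scene'] and R['side']:
        best=[]
        for a in R['scene'][:3]:
            for b in R['side'][:3]:
                x,e=tri([ray(cs['scene'],a['at']),ray(cs['side'],b['at'])]); best.append((np.round(x,1).tolist(),round(max(e),1)))
        best.sort(key=lambda t:t[1]); print('   ',best[:4])
for n in cs:
    im=cs[n]['image'][:,:,::-1]
    x,y=(180,135) if n=='scene' else (185,140)
    cv2.imwrite(f'pics/{n}_crop.png',cv2.resize(im[y:y+120,x:x+160],(800,600),interpolation=cv2.INTER_CUBIC))
E
python3 loc.py
```

```text
cabinet scene [([287.6, 198.8], 0.75), ([333.8, 254.9], 0.25), ([250.8, 174.6], 0.17)]
cabinet side [([236.4, 198.3], 0.94), ([352.2, 247.4], 0.32)]
    [([508.9, 92.5, -17.1], 2.1), ([438.0, -22.2, 93.3], 8.5), ([650.8, 261.1, -233.0], 52.4), ([595.0, -247.6, 172.9], 182.2)]
cabinet_rim scene [([259.4, 194.3], 0.78), ([247.5, 174.7], 0.37)]
cabinet_rim side [([246.1, 199.2], 0.73)]
    [([491.1, -12.2, 51.5], 1.7), ([454.2, -48.0, 108.6], 17.4)]
tray scene [([228.0, 215.8], 0.9)]
tray side []
bin scene [([271.9, 172.0], 0.93), ([261.5, 289.2], 0.83), ([290.2, 128.6], 0.64)]
bin side [([140.2, 192.4], 0.93), ([222.6, 188.7], 0.86), ([336.2, 211.3], 0.68)]
    [([437.5, 66.4, 72.0], 1.2), ([194.6, 296.8, 7.9], 5.9), ([782.3, -170.3, -12.4], 6.6), ([412.5, 104.9, 144.3], 83.4)]
bin_foot scene [([285.1, 284.9], 0.93), ([258.0, 182.2], 0.91), ([278.1, 137.3], 0.81)]
bin_foot side [([141.3, 203.0], 0.9), ([228.6, 201.4], 0.85), ([327.2, 194.7], 0.74), ([211.1, 165.9], 0.71)]
    [([807.0, -98.8, 3.2], 1.2), ([434.1, 13.4, 47.4], 2.0), ([184.1, 247.8, -16.6], 3.5), ([407.0, 57.5, 120.9], 8
[... 951 characters left out ...]
, 128.4], 0.88), ([244.4, 176.7], 0.66), ([301.4, 277.8], 0.56)]
lid_tab side [([236.9, 193.7], 0.94), ([138.7, 198.7], 0.62), ([325.4, 176.7], 0.62), ([261.6, 229.4], 0.52)]
    [([440.1, -40.0, 110.6], 5.1), ([829.7, -58.1, 52.3], 5.5), ([167.6, 189.5, 46.1], 6.6), ([626.8, -175.0, 258.2], 66.1)]
grey_bin scene [([288.6, 198.8], 0.91), ([329.5, 253.1], 0.41), ([248.2, 173.6], 0.33)]
grey_bin side [([252.6, 179.2], 0.63)]
    [([488.7, -52.4, 165.5], 1.3), ([566.3, 59.8, 66.3], 4.1), ([695.8, 187.4, -98.7], 56.0)]
coil0_center scene [([374.5, 209.7], 0.74), ([260.2, 180.9], 0.52)]
coil0_center side [([172.4, 161.7], 0.48)]
    [([511.5, 597.1, -210.1], 106.6), ([354.9, 102.7, 96.6], 117.0)]
```

View pics/scene_crop.png

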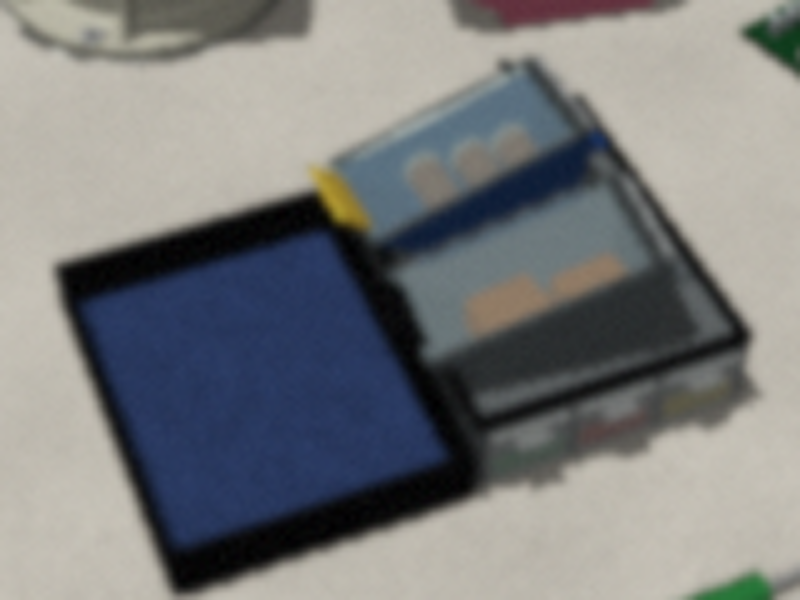

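View pics/side_crop.png

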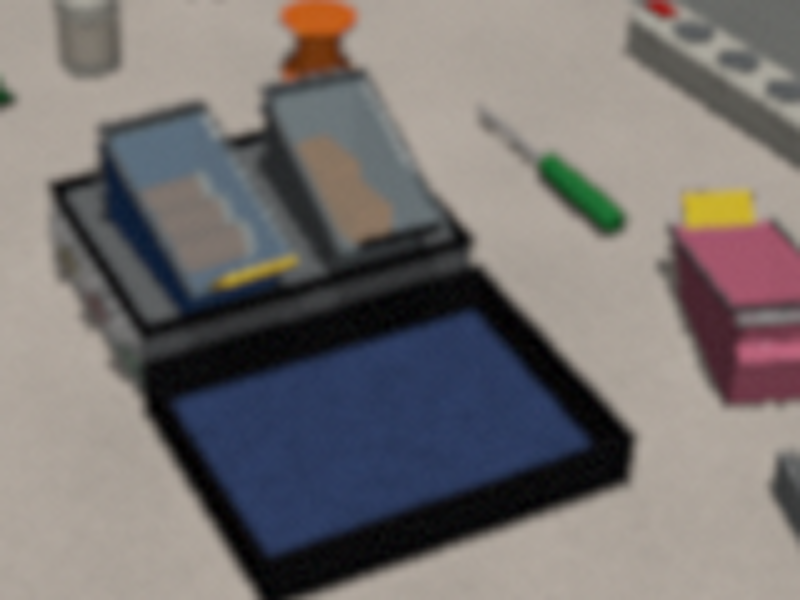

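Candidates for the bin: blue-lidded with yellow tab at scene (272,165); grey with black tab at scene (290,195); pink at (290,125) and (265,280). The blue steel one with the yellow tab, on the cabinet, fits, and the crops confirm it. Next I'll fit the poses.

```bash
cat > fit.py <<'E'
from h import *
from scipy.optimize import least_squares
from scipy.spatial.transform import Rotation as Ro
cs={n:cams.read_camera(n) for n in ['scene','side']}
def W(p,q,z0=0): 
    c,s=np.cos(p[2]),np.sin(p[2]); return np.array([p[0]+c*q[0]-s*q[1],p[1]+s*q[0]+c*q[1],z0+q[2]])
def fit(obs,z0,p0):
    f=lambda p: np.concatenate([proj(cs[n],W(p,q,z0))-np.array(px) for n,q,px in obs])
    r=least_squares(f,p0,loss='soft_l1',f_scale=1.5); print(np.round(r.x,3),np.round(f(r.x),1)); return r.x
cab=fit([('scene',(100,-130,70),(329.6,202)),('scene',(-100,-130,70),(275.6,220)),('side',(100,130,70),(196,177)),('side',(-100,130,70),(215,206)),('side',(-100,-130,70),(278.6,188))],0,[470,70,1.41])
pts={'bin_lip':(-93,0,38),'bin_ledge':(82,0,52),'lid_hinge':(66,0,79),'bin_foot':(-65,0,0),'lid_tab':(-119,0,56)}
obs=[]
for k,q in pts.items():
    for n in cs:
        for r in models.tip_of(k,n)[:5]:
            if np.linalg.norm(proj(cs[n],W([437,66,1.41],q,60))-r['at'])<14 and r['confidence']>.6:
                obs.append((n,q,r['at'])); print(k,n,np.round(r['at'],1)); break
b=fit(obs,60,[437,66,1.41])
d=b[:2]-cab[:2]; c,s=np.cos(cab[2]),np.sin(cab[2])
print('bin in cab',c*d[0]+s*d[1],-s*d[0]+c*d[1],b[2]-cab[2])
for k,q in pts.items(): print(k,np.round(W(b,q,60),1))
s=read_state(); R=Ro.from_rotvec(s['orientation']).as_matrix(); print(s['ee_pos'],np.round(R,3))
E
python3 fit.py
```

```text
[508.114  80.286   1.47 ] [-0.  -0.7 -0.9  0.1 -0.9 -1.  -0.1 -0.1  2.3 -1.5]
bin_lip scene [252.5 171.1]
bin_lip side [229.7 191.5]
bin_ledge scene [292.1 158.9]
bin_ledge side [212.3 167.6]
lid_hinge side [209.8 164.1]
bin_foot scene [257.1 180.9]
bin_foot side [230.1 198.4]
lid_tab scene [249.2 176.5]
[437.335  78.427   1.604] [-0.6  4.4  4.5  2.4  2.2 -4.1 -3.1 -0.3  1.1 -1.   1.9 -0.7  0.1  0.1
 -4.1 -2. ]
bin in cab -8.998882138453745 70.2293334631225 0.13483987209716752
bin_lip [440.5 -14.5  98. ]
bin_ledge [434.6 160.4 112. ]
lid_hinge [435.1 144.4 139. ]
bin_foot [439.5  13.5  60. ]
lid_tab [441.3 -40.5 116. ]
[263.28327653 566.84127355 210.57678942] [[-0.907  0.421 -0.   ]
 [ 0.421  0.907 -0.   ]
 [ 0.    -0.    -1.   ]]
```

```bash
python3 -m crank '[[0.085,-40,-40,-0.06,10],[0.085,-0.09,-0.09,-0.12,20]]' 2>&1 | tail -3; python3 -c "
from h import *
print(read_state()['t'],read_state()['ee_pos'])"
```

```text
orientation: [-1.208, -2.899, 0.016]
ft_force: [0.5, 0.9, 0.7]
finger_gap: 84.9
2.2 [293.55711866 475.39389387 261.72888747]
```

Slip noted: I typed 40 m in one row. The rate limit kept it harmless. I'll re-measure and continue.

```bash
cat > go.py <<'E'
import sys
from h import *
from scipy.spatial.transform import Rotation as Ro
def to(p,yaw=None,verbose=True):
    s=read_state(); R=Ro.from_rotvec(s['orientation']).as_matrix()
    d=R.T@(np.array(p)-s['ee_pos']); y=np.degrees(np.arctan2(R[1,0],R[0,0]))
    print('t',round(s['t'],2),'at',np.round(s['ee_pos'],1),'toolx yaw',round(y,1),'tilt z',np.round(R[:,2],3),'gap',round(s['finger_gap'],1),'F',np.round(s['ft_force'],1))
    print('  shift m',np.round(d/1000,4),'roll',None if yaw is None else round((y-yaw+180)%360-180,1))
if __name__=='__main__':
    a=[float(v) for v in sys.argv[1:]]
    to(a[:3],a[3] if len(a)>3 else None)
E
python3 go.py 440 100 330 87
```

```text
t 2.2 at [293.6 475.4 261.7] toolx yaw 134.8 tilt z [-0.005 -0.009 -1.   ] gap 84.9 F [0.5 0.9 0.7]
  shift m [-0.3699 -0.161  -0.0656] roll 47.8
```

```bash
python3 -m crank '[[0.085,-0.06,-0.026,-0.02,10],[0.085,-0.12,-0.05,-0.04,20],[0.085,-0.18,-0.08,-0.066,30],[0.085,-0.24,-0.105,-0.066,40],[0.085,-0.3,-0.13,-0.066,48],[0.085,-0.37,-0.161,-0.066,48],[0.085,-0.37,-0.161,-0.066,48],[0.085,-0.37,-0.161,-0.066,48],[0.085,-0.37,-0.161,-0.066,48]]' | tail -8; python3 go.py 440 100 330 87; python3 -c "
from h import *
shot('wrist','w2.png')"
```

```text
t: 3.32
ee_pos: [443.1, 105.3, 331.7]
orientation: [-2.278, -2.163, -0.0]
ft_force: [-0.2, -0.2, 0.9]
finger_gap: 85.1
t 3.33 at [443.1 105.3 331.7] toolx yaw 87.1 tilt z [-0.  0. -1.] gap 85.1 F [-0.2 -0.2  0.9]
  shift m [-0.0054 -0.0028  0.0016] roll 0.1
```

View pics/w2.png

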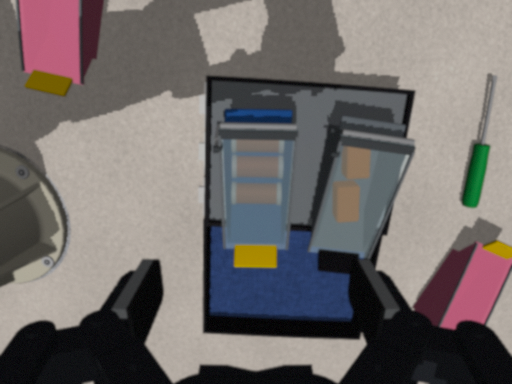

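The wrist view shows the blue bin's lid at cols 222–297, rows 125–248, its tab at (255,256) and its ledge at (258,115). The grey bin is to the right, slightly turned, with its black tab at (338,261). The cabinet rim corners are near (208,77) and (413,93).

Run:
```python
from h import *
c=cams.read_camera('wrist'); im=c['image'][:,:,::-1]
cv2.imwrite('pics/w2crop.png',cv2.resize(im[65:285,190:430],(720,660)[:2],interpolation=cv2.INTER_CUBIC)[:600])
for nm in ['bin_lip','bin_ledge','lid_hinge','lid_tab','bin_foot','cabinet_rim']:
    print(nm,[(np.round(x['at'],1).tolist(),round(x['confidence'],2)) for x in models.tip_of(nm,'wrist')[:3]])
```

```text
bin_lip [([56.2, 74.1], 0.92), ([490.6, 251.8], 0.8), ([257.1, 238.9], 0.73)]
bin_ledge [([256.0, 112.6], 0.89)]
lid_hinge [([257.5, 128.2], 0.84)]
lid_tab [([41.5, 94.5], 0.89), ([505.8, 247.5], 0.75), ([254.8, 263.8], 0.67)]
bin_foot [([468.0, 255.8], 0.81), ([71.6, 54.8], 0.72)]
cabinet_rim [([294.2, 222.6], 0.85)]
```

View pics/w2crop.png

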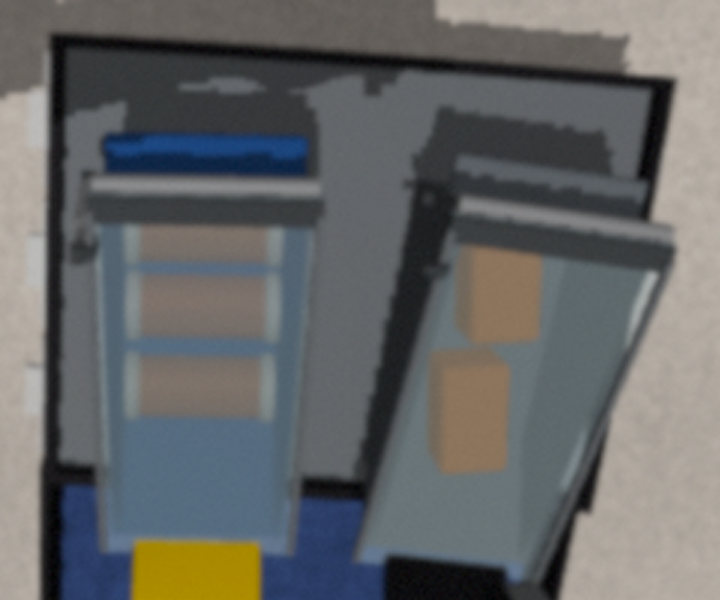

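Run:
```python
from h import *
c=cams.read_camera('wrist')
P={'ledgeL':(107,136,117),'ledgeR':(307,138,117),'hL':(90,180,143),'hR':(322,184,143),'bL':(100,550,101),'bR':(293,554,101),'cabBL':(52,37,70),'cabBR':(675,80,70),'cabFLin':(62,468,70)}
w={k:atz(c,(190+x/3,65+y/3),z)for k,(x,y,z) in P.items()}
for k in w: print(k,np.round(w[k],1))
h=(w['hL']+w['hR'])/2;b=(w['bL']+w['bR'])/2
print('hinge',h,'bend',b,'yaw',np.degrees(np.arctan2(*(h-b)[[1,0]])))
print('cab yaw',np.degrees(np.arctan2(*(w['cabBL']-w['cabBR'])[[1,0]]))-90, np.linalg.norm(w['cabBL']-w['cabBR']))
print('net tab',atz(c,(254.8,263.8),120),'hinge',atz(c,(257.5,128.2),141),'ledge',atz(c,(256,112.6),115))
for q in [(233,267),(277,267)]: print(atz(c,q,120))
print(c['world_from_camera'][:3,3])
```

```text
ledgeL [413.1 158.5 117. ]
ledgeR [487.2 154.2 117. ]
hL [408.4 145.9 143. ]
hR [489.4 140.5 143. ]
bL [394.7 -21.2 101. ]
bR [480.2 -27.4 101. ]
cabBL [389.5 195.4  70. ]
cabBR [646.8 167.9  70. ]
cabFLin [376.4   5.8  70. ]
hinge [448.9197497  143.21206235 143.        ] bend [437.4695435  -24.31825565 101.        ] yaw 86.09008200060049
cab yaw 83.90673130521628 258.7792035593933
net tab [435.96104972 -35.43216011 120.        ] hinge [447.53297859 140.27890386 141.        ] ledge [446.68866532 154.16575185 115.        ]
[407.52065873 -38.82784013 120.        ]
[464.446273   -41.64111045 120.        ]
[447.34527973 189.26828875 496.07493387]
```

```bash
python3 go.py 437.3 -36.8 106 86.3
```

```text
t 3.77 at [443.2 105.4 331.6] toolx yaw 87.1 tilt z [-0. -0. -1.] gap 85.3 F [0.1 0.5 0.7]
  shift m [-0.1423  0.0012  0.2256] roll 0.8
```

```bash
python3 -m crank '[[0.085,-0.05,0.001,0,0.8],[0.085,-0.1,0.001,0.02,0.8],[0.085,-0.142,0.001,0.06,0.8],[0.085,-0.142,0.001,0.11,0.8],[0.085,-0.142,0.001,0.15,0.8],[0.085,-0.142,0.001,0.19,0.8],[0.085,-0.142,0.001,0.19,0.8],[0.085,-0.142,0.001,0.19,0.8]]' 20 | tail -5; python3 go.py 437.3 -36.8 106 86.3;  python3 -c "
from h import *
shot('wrist','w3.png'); shot('side','s3.png')"
```

```text
t: 4.78
ee_pos: [437.9, -36.9, 142.8]
orientation: [2.291, 2.148, 0.001]
ft_force: [0.9, 0.9, -0.7]
finger_gap: 84.7
t 4.78 at [437.9 -36.9 142.8] toolx yaw 86.3 tilt z [ 0.001 -0.    -1.   ] gap 84.7 F [ 0.9  0.9 -0.7]
  shift m [ 0.     -0.0007  0.0368] roll -0.0
```

View pics/w3.png

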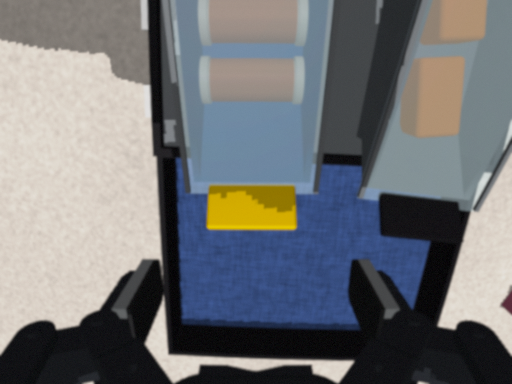

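View pics/s3.png

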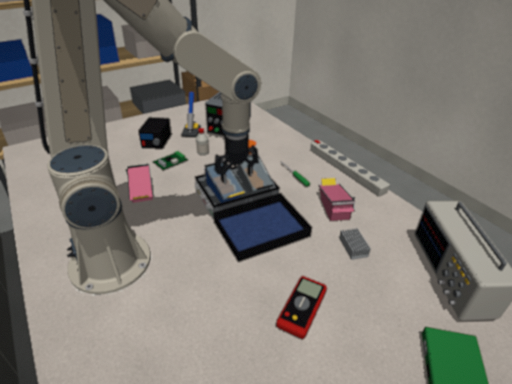

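The wrist view shows the tab at (252,208), midway between the fingers, with its front edge at row 230. I'll check its position.

Run:
```python
from h import *
c=cams.read_camera('wrist')
for q,z in [((208,230),119),((297,230),119),((208,186),101),((297,186),101),((188,193),101),((318,193),101),((380,194),101)]: print(q,np.round(atz(c,q,z),1))
print(proj(c,[437.9,-36.9,131.8]),proj(c,[437.9,-36.9,120]))
```

```text
(208, 230) [409. -40. 119.]
(297, 230) [464.4 -43.6 119. ]
(208, 186) [409.2 -16.9 101. ]
(297, 186) [467.1 -20.7 101. ]
(188, 193) [395.6 -20.9 101. ]
(318, 193) [480.8 -26.4 101. ]
(380, 194) [522.2 -29.8 101. ]
[253.92793004 231.71660436] [253.93230899 223.4111246 ]
```

```bash
python3 -m crank '[[0.085,-0.001,-0.0005,0.02,0],[0.085,-0.001,-0.0005,0.036,0],[0.085,-0.001,-0.0005,0.036,0],[0.05,-0.001,-0.0005,0.036,0],[0.05,-0.001,-0.0005,0.036,0],[0.05,-0.001,-0.0005,0.036,0],[0.05,-0.001,-0.0005,0.036,0],[0.05,-0.001,-0.0005,0.036,0]]' 30 | tail -5; python3 -c "
from h import *
shot('wrist','w4.png')"
```

```text
t: 5.92
ee_pos: [436.6, -37.8, 105.7]
orientation: [2.292, 2.148, 0.0]
ft_force: [0.3, -0.3, 0.1]
finger_gap: 50.1
```

View pics/w4.png

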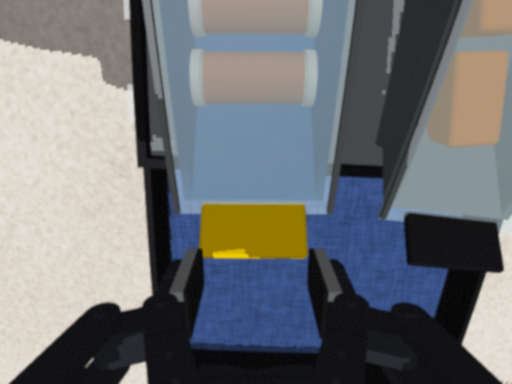

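Run:
```python
from h import *
c=cams.read_camera('wrist')
for z in [90,95,100,106,114,120]: print(z,np.round([proj(c,[436.6+dx,-37.8+dy,z]) for dx,dy in [(-25,0),(25,0),(-25,11),(-25,-11)]]))
for q in [(201,258),(307,258)]: print(atz(c,q,119))
for q in [(203,205),(305,205)]: print(atz(c,q,100))
cs=c['image'][190:350,120:400,::-1]; cv2.imwrite('pics/w4c.png',cv2.resize(cs,None,fx=2.8,fy=2.8,interpolation=cv2.INTER_CUBIC))
```

```text
90 [[213. 231.]
 [297. 226.]
 [211. 214.]
 [215. 247.]]
95 [[212. 235.]
 [298. 230.]
 [210. 217.]
 [214. 251.]]
100 [[211. 239.]
 [299. 233.]
 [209. 221.]
 [213. 256.]]
106 [[210. 244.]
 [301. 238.]
 [207. 225.]
 [212. 261.]]
114 [[208. 251.]
 [303. 245.]
 [205. 232.]
 [210. 269.]]
120 [[206. 256.]
 [304. 251.]
 [204. 237.]
 [209. 275.]]
[408.56667261 -39.21679151 119.        ]
[463.11413248 -42.72543272 119.        ]
[409.40219472 -17.22963072 100.        ]
[465.03790699 -20.80694675 100.        ]
```

View pics/w4c.png

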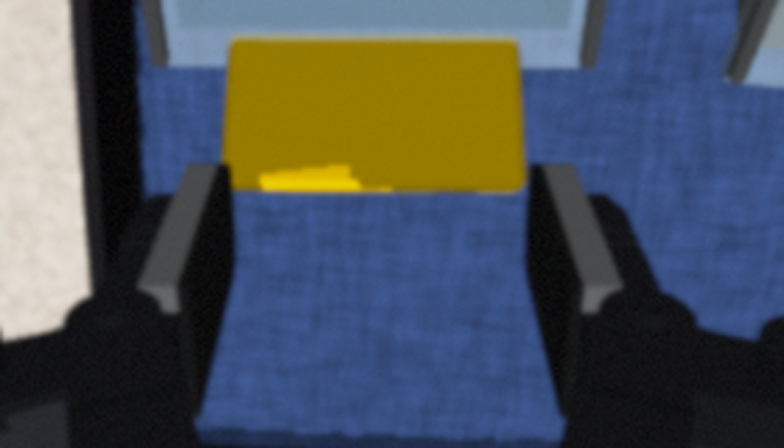

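Run:
```python
from h import *
for n,(x,y) in {'side':(190,120),'scene':(210,110)}.items():
    c=cams.read_camera(n); im=c['image'][:,:,::-1].copy()
    cr=cv2.resize(im[y:y+100,x:x+100],(600,600),interpolation=cv2.INTER_CUBIC)
    for z,col in [(95,(0,0,255)),(105.7,(0,255,0)),(130,(255,0,255))]:
        p=(proj(c,[436.6,-37.8,z])-[x,y]+.5)*6; cv2.circle(cr,tuple(int(v) for v in p),4,col,-1)
    cv2.imwrite(f'pics/{n}4.png',cr)
```

```text
(no output)
```

View pics/side4.png

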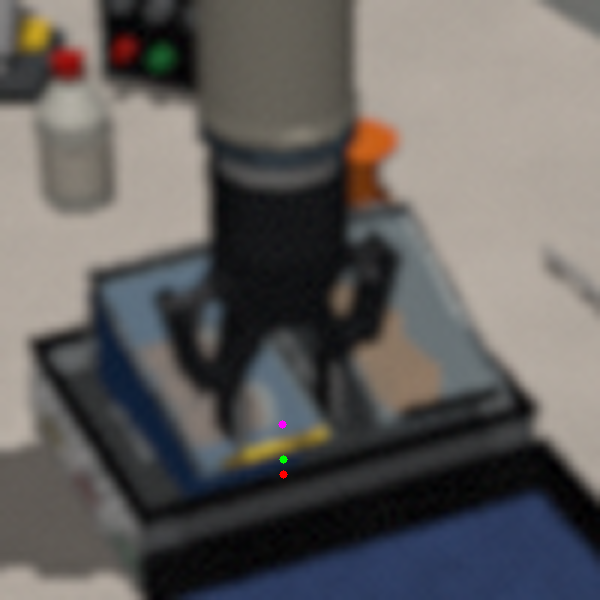

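View pics/scene4.png

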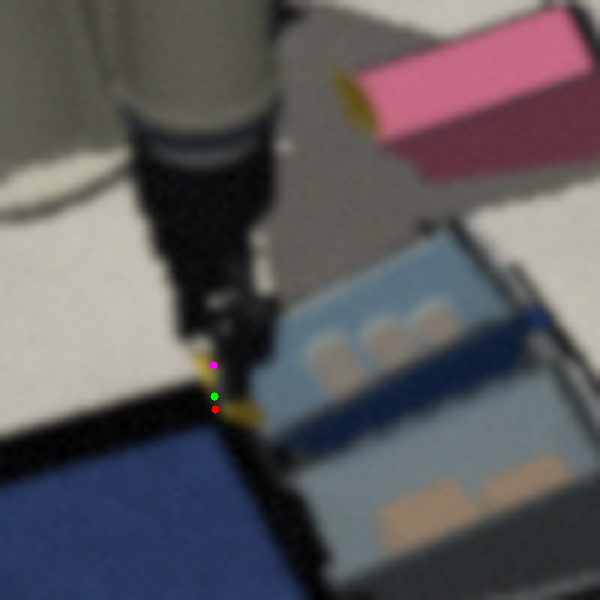

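The views suggest the fingertips sit about 25 mm higher than assumed, just above the tab. I'll reopen, lower 22 mm and close again.

```bash
python3 -m crank '[[0.085,0,0,0,0],[0.085,0,0,0,0],[0.085,0,0,0,0],[0.085,0,0,0.011,0],[0.085,0,0,0.022,0],[0.085,0,0,0.022,0],[0.05,0,0,0.022,0],[0.05,0,0,0.022,0],[0.05,0,0,0.022,0],[0.05,0,0,0.022,0]]' 30 | tail -5; python3 -c "
from h import *
shot('wrist','w5.png')"
```

```text
t: 7.38
ee_pos: [436.7, -37.8, 83.9]
orientation: [2.292, 2.148, 0.0]
ft_force: [-1.8, -0.7, 3.9]
finger_gap: 54.8
```

View pics/w5.png

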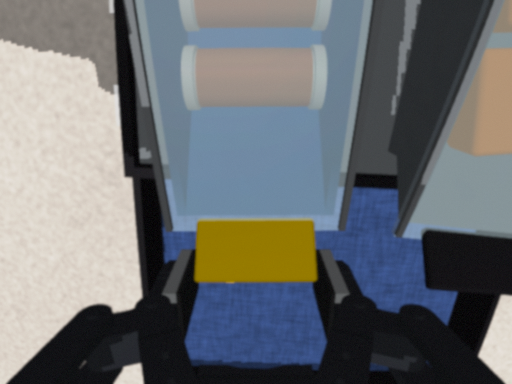

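Gap 54.8: the fingers stopped on the tab (256,250 in the picture), but only with the tips. I'll regrip 8 mm lower.

```bash
python3 -m crank '[[0.075,0,0,0,0],[0.075,0,0,0,0],[0.075,0.002,0,0.008,0],[0.075,0.002,0,0.008,0],[0.05,0.002,0,0.008,0],[0.05,0.002,0,0.008,0],[0.05,0.002,0,0.008,0],[0.05,0.002,0,0.008,0]]' 40 | tail -5; python3 -c "
from h import *
shot('wrist','w6.png');shot('scene','sc6.png')
im=cv2.imread('pics/sc6.png');cv2.imwrite('pics/sc6.png',cv2.resize(im[110:210,210:310],(600,600),interpolation=cv2.INTER_CUBIC))"
```

```text
t: 8.43
ee_pos: [436.7, -35.8, 75.8]
orientation: [2.292, 2.148, 0.0]
ft_force: [-0.5, 1.0, 3.4]
finger_gap: 54.9
```

View pics/w6.png

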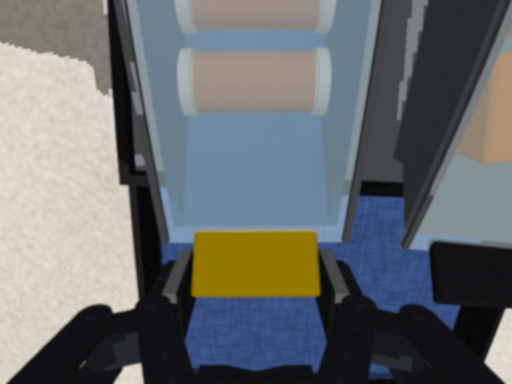

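View pics/sc6.png

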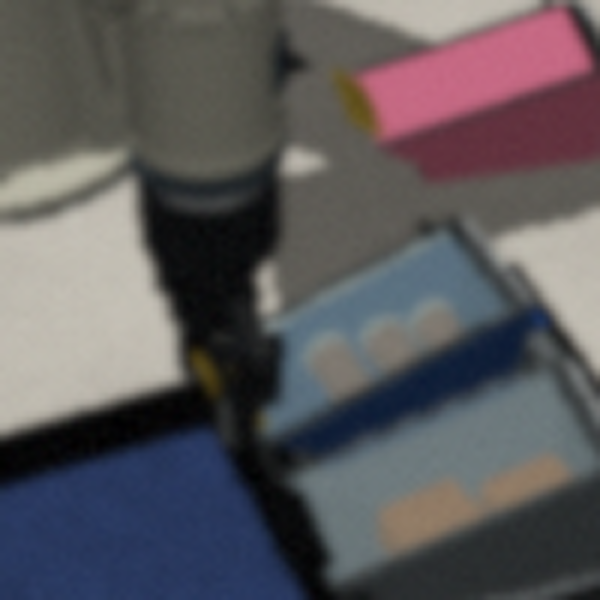

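```bash
python3 -m crank '[[0.05,-0.0017,0,-0.0134,0],[0.05,-0.0025,0,-0.027,0],[0.05,-0.0022,0,-0.0405,0],[0.05,-0.001,0,-0.054,0],[0.05,0.0014,0,-0.067,0],[0.05,0.0047,0,-0.08,0],[0.05,0.009,0,-0.093,0],[0.05,0.0142,0,-0.106,0],[0.05,0.0203,0,-0.118,0],[0.05,0.0273,0,-0.129,0],[0.05,0.0352,0,-0.14,0],[0.05,0.0439,0,-0.151,0]]' | tail -5; python3 -c "
from h import *
shot('wrist','w7.png');shot('side','s7.png')
im=cv2.imread('pics/s7.png');cv2.imwrite('pics/s7.png',cv2.resize(im[90:220,170:300],(600,600),interpolation=cv2.INTER_CUBIC))"
```

```text
t: 10.02
ee_pos: [439.4, 8.6, 227.2]
orientation: [-2.292, -2.148, 0.0]
ft_force: [0.1, 1.7, -6.0]
finger_gap: 55.0
```

View pics/s7.png

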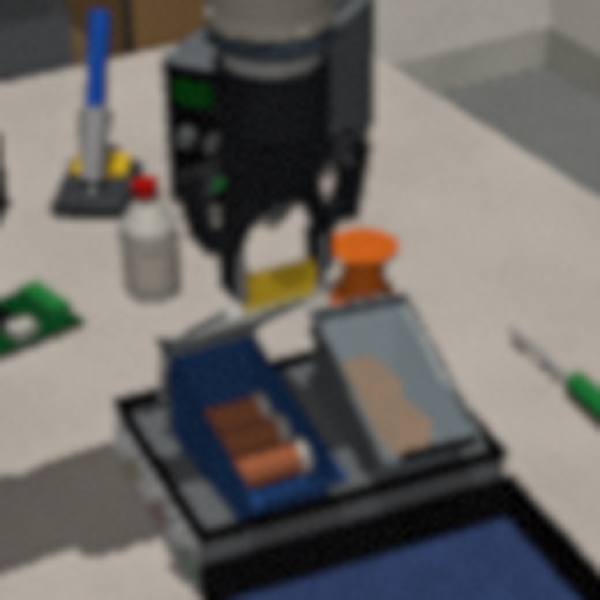

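View pics/w7.png

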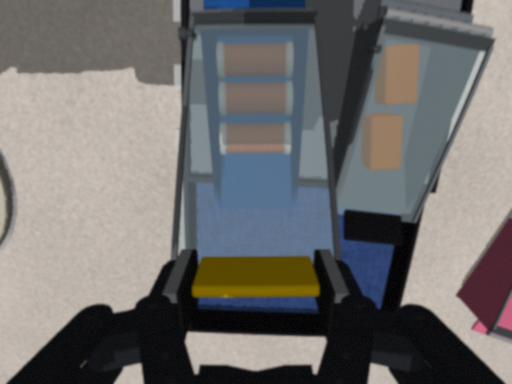

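The side view shows the lid held at about 0.9 rad by its tab and the three coils lying in the blue bin. I'll continue the arc.

```bash
python3 -m crank '[[0.05,0.0094,0,-0.0095,0],[0.05,0.0195,0,-0.0185,0],[0.05,0.0303,0,-0.0267,0],[0.05,0.0417,0,-0.034,0],[0.05,0.0535,0,-0.0405,0],[0.05,0.0659,0,-0.046,0],[0.05,0.0785,0,-0.0507,0],[0.05,0.0916,0,-0.054,0],[0.05,0.1048,0,-0.057,0],[0.05,0.118,0,-0.059,0],[0.05,0.1318,0,-0.0595,0],[0.05,0.1417,0,-0.0593,0]]' | tail -5; python3 -c "
from h import *
shot('wrist','w8.png');shot('side','s8.png')
im=cv2.imread('pics/s8.png');cv2.imwrite('pics/s8.png',cv2.resize(im[70:220,150:300],(600,600),interpolation=cv2.INTER_CUBIC))"
```

```text
t: 11.62
ee_pos: [448.7, 150.2, 285.8]
orientation: [-2.292, -2.149, 0.0]
ft_force: [-0.3, -2.1, -5.5]
finger_gap: 54.3
```

View pics/s8.png

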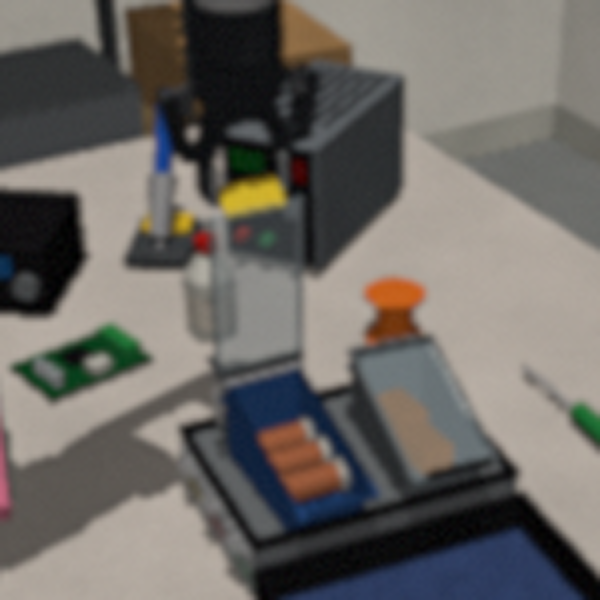

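View pics/w8.png

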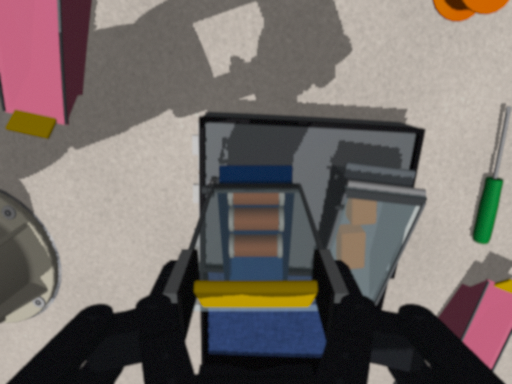

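The lid is upright, with the tab held at (255,290). I'll ease it further back, then release and rise.

```bash
python3 -m crank '[[0.05,0.01,0,0.0005,0],[0.05,0.02,0,0.002,0],[0.05,0.03,0,0.004,0],[0.05,0.036,0,0.005,0],[0.085,0.036,0,0.005,0],[0.085,0.036,0,0.005,0],[0.085,0.036,0,0.005,0],[0.085,0.036,0,-0.04,0],[0.085,0.036,0,-0.095,0],[0.085,0.036,0,-0.095,0]]' | tail -5; python3 -c "
from h import *
shot('wrist','w9.png');shot('side','s9.png')
im=cv2.imread('pics/s9.png');cv2.imwrite('pics/s9.png',cv2.resize(im[70:220,150:300],(600,600),interpolation=cv2.INTER_CUBIC))"
```

```text
t: 12.98
ee_pos: [453.0, 185.9, 385.5]
orientation: [2.291, 2.146, 0.012]
ft_force: [0.5, -0.2, -1.3]
finger_gap: 84.7
```

View pics/s9.png

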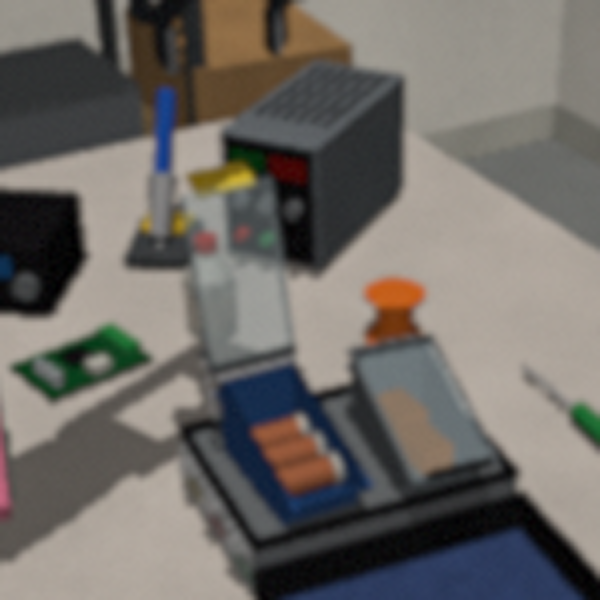

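View pics/w9.png

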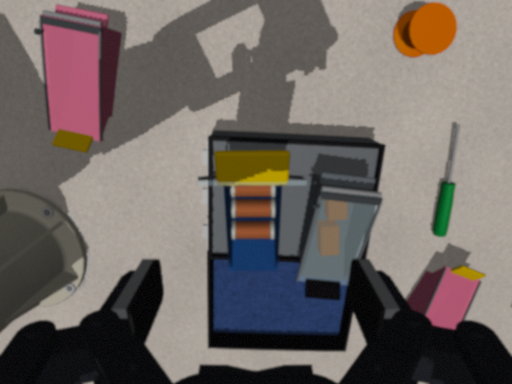

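The lid is fully back past its detent, with the tab at wrist (252,166), leaning away from the bin. Next I'll measure the bin again.

Run:
```python
from h import *
c=cams.read_camera('wrist')
im=c['image'][:,:,::-1]; cv2.imwrite('pics/w9c.png',cv2.resize(im[120:280,195:395],(750,600),interpolation=cv2.INTER_CUBIC))
for nm in ['bin_lip','lid_hinge','lid_tab','bin_ledge']:
    print(nm,[(np.round(x['at'],1).tolist(),round(x['confidence'],2)) for x in models.tip_of(nm,'wrist')[:3]])
print(c['world_from_camera'][:3,3])
```

```text
bin_lip [([79.1, 130.5], 0.89), ([464.1, 275.3], 0.84), ([258.3, 272.5], 0.64)]
lid_hinge [([72.6, 13.7], 0.9)]
lid_tab [([478.9, 272.4], 0.96), ([70.1, 150.6], 0.75), ([254.6, 151.8], 0.74)]
bin_ledge [([83.4, 6.0], 0.89)]
[456.39879098 268.81493043 545.60480101]
```

View pics/w9c.png

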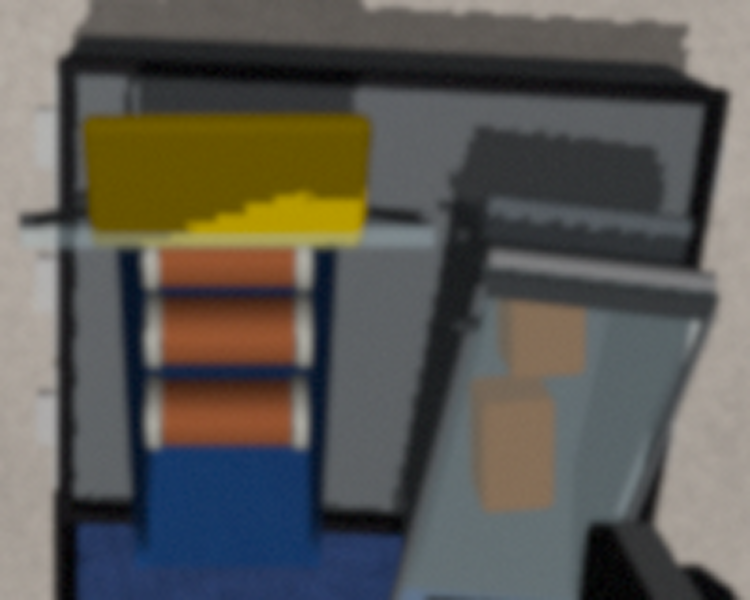

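Run:
```python
from h import *
c=cams.read_camera('wrist')
f=lambda x,y,z:print((x,y,z),np.round(atz(c,(195+x/3.75,120+y/3.75),z),1))
for a in [(140,565,98),(322,565,98),(85,117,313),(372,117,313),(20,232,302),(435,235,302),(75,500,70),(320,515,70),(60,60,70),(725,92,70),(75,73,70)]: f(*a)
```

```text
(140, 565, 98) [402.5  -7.9  98. ]
(322, 565, 98) [477.3 -12.7  98. ]
(85, 117, 313) [426.5 222.6 313. ]
(372, 117, 313) [480.3 219.2 313. ]
(20, 232, 302) [409.6 197.7 302. ]
(435, 235, 302) [493.5 191.7 302. ]
(75, 500, 70) [374.1   8.5  70. ]
(320, 515, 70) [478.7  -5.4  70. ]
(60, 60, 70) [387.9 196.4  70. ]
(725, 92, 70) [642.6 168.7  70. ]
(75, 73, 70) [393.1 191.1  70. ]
```

```bash
python3 - <<'E'
from h import *
c=cams.read_camera('scene')
for n,q,z in [('board',(347,145),20),('flux',(373,165),40),('reel',(377,205),30),('pink',(290,125),60)]: print(n,np.round(atz(c,q,z),0))
print(np.round(read_state()['qpos'],2))
E
python3 go.py 451 300 380 176.3
```

```text
board [404. 440.  20.]
flux [561. 436.  40.]
reel [715. 325.  30.]
pink [223. 278.  60.]
[ 0.39  0.01  1.69 -0.    1.45  0.45]
t 13.43 at [450.7 185.2 380.2] toolx yaw 86.3 tilt z [-0.001 -0.001 -1.   ] gap 85.2 F [ 0.2 -0.2 -0.1]
  shift m [ 1.146e-01 -7.200e-03  1.000e-04] roll -90.0
```

```bash
python3 -m crank '[[0.085,0.02,0,0,-10],[0.085,0.04,0,0,-20],[0.085,0.06,0,0,-30],[0.085,0.08,0,0,-40],[0.085,0.1,0,0,-50],[0.085,0.115,-0.007,0,-60],[0.085,0.115,-0.007,0,-70],[0.085,0.115,-0.007,0,-80],[0.085,0.115,-0.007,0,-90],[0.085,0.115,-0.007,0,-90],[0.085,0.115,-0.007,0,-90]]' | tail -5; python3 go.py 451 295 66 176.3
```

```text
t: 14.8
ee_pos: [451.4, 300.5, 380.7]
orientation: [-0.108, -3.139, 0.0]
ft_force: [-0.2, -0.7, 0.4]
finger_gap: 84.6
t 14.8 at [451.4 300.5 380.7] toolx yaw 176.1 tilt z [-0. -0. -1.] gap 84.6 F [-0.2 -0.7  0.4]
  shift m [-0.     -0.0054  0.3147] roll -0.2
```

```bash
python3 -m crank '[[0.085,0,0,0.05,0],[0.085,0,0,0.1,0],[0.085,0,0,0.15,0],[0.085,0,0,0.2,0],[0.085,0,0,0.25,0],[0.085,0,0,0.285,0],[0.085,0,0,0.285,0],[0.085,0,0,0.285,0]]' | tail -5
cat > look.py <<'E'
import sys
from h import *
tag=sys.argv[1]
a=[]
for n,(x,y,w,h) in {'side':(150,80,150,150),'scene':(220,60,150,150)}.items():
    c=cams.read_camera(n); im=c['image'][:,:,::-1].copy(); sc=400/w
    cr=cv2.resize(im[y:y+h,x:x+w],(400,400),interpolation=cv2.INTER_CUBIC)
    if len(sys.argv)>2:
        p=read_state()['ee_pos']
        for dz,col in [(0,(0,255,0)),(33,(255,0,255))]:
            q=(proj(c,p+np.array([0,-57,dz]))-[x,y]+.5)*sc; cv2.circle(cr,tuple(int(v) for v in q),3,col,-1)
    a.append(cr)
cv2.imwrite(f'pics/{tag}.png',np.hstack(a))
s=read_state(); print(s['t'],np.round(s['ee_pos'],1),np.round(s['ft_force'],1),round(s['finger_gap'],1))
E
python3 look.py L1 m
```

```text
t: 15.8
ee_pos: [452.3, 301.0, 97.2]
orientation: [0.104, 3.139, 0.001]
ft_force: [-0.9, -0.3, 0.8]
finger_gap: 84.8
15.9 [452.6 301.3  97.8] [ 1.   0.1 -0.2] 85.0
```

View pics/L1.png

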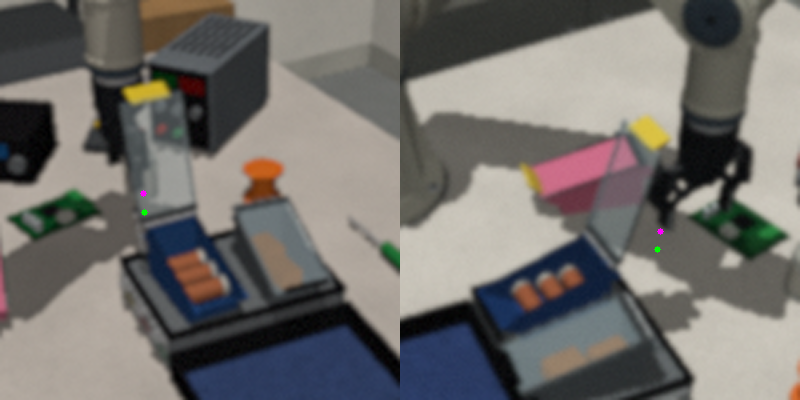

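The scene view (right half) shows the front fingertip at (665,225), so the tip stands about 35 mm above the nominal TCP, agreeing with the earlier finding. I'll lower and approach from behind.

```bash
python3 -m crank '[[0.085,0.001,0,0.032,0],[0.085,0.001,-0.01,0.032,0],[0.085,0.001,-0.02,0.032,0],[0.085,0.001,-0.03,0.032,0],[0.085,0.001,-0.04,0.032,0],[0.085,0.001,-0.05,0.032,0],[0.085,0.001,-0.06,0.032,0],[0.085,0.001,-0.06,0.032,0]]' | tail -5;python3 look.py L2
```

```text
t: 16.9
ee_pos: [446.4, 239.9, 63.9]
orientation: [-0.103, -3.14, 0.0]
ft_force: [-0.0, -0.0, 0.4]
finger_gap: 85.0
17.0 [446.6 240.7  63.9] [ 0.2  0.6 -0.3] 84.9
```

View pics/L2.png

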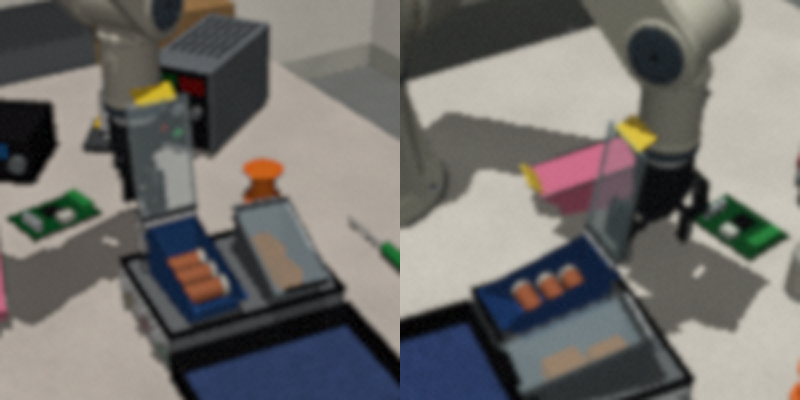

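```bash
python3 -m crank '[[0.085,-0.003,-0.005,0,0],[0.085,-0.003,-0.01,0,0],[0.085,-0.003,-0.015,0,0],[0.085,-0.003,-0.02,0,0],[0.085,-0.003,-0.025,0,0],[0.085,-0.003,-0.03,0,0],[0.085,-0.003,-0.03,0,0]]' | tail -5;python3 look.py L3
```

```text
t: 17.88
ee_pos: [447.5, 210.0, 63.9]
orientation: [-0.102, -3.14, 0.001]
ft_force: [0.7, -0.5, 1.1]
finger_gap: 85.1
17.975 [447.4 210.1  63.9] [-0.5  0.4  0.1] 85.2
```

View pics/L3.png

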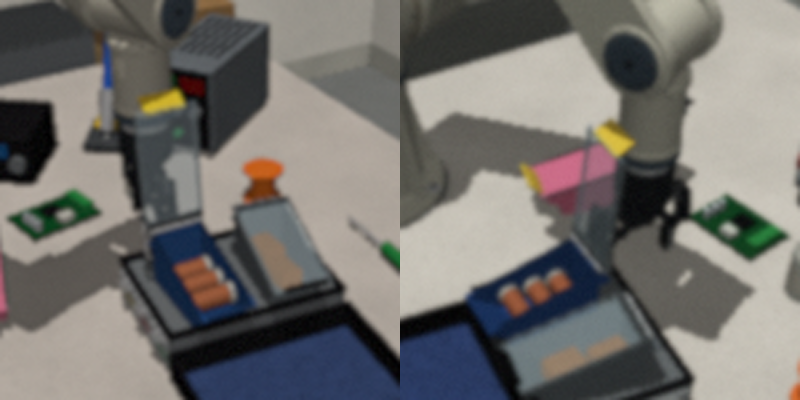

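```bash
cat > est.py <<'E'
# estimate bin forward position, tilt and lid angle from tip_of detections in scene+side
from h import *
from scipy.optimize import least_squares
cs={n:cams.read_camera(n) for n in ['scene','side']}
yaw=np.radians(86.0); u=np.array([np.cos(yaw),np.sin(yaw)]); v=np.array([-u[1],u[0]])
def mk(p):
    fx,fy,fz,th,lid=p
    def P(q):
        x,z=q[0]+65,q[2]; X=x*np.cos(th)-z*np.sin(th); Z=x*np.sin(th)+z*np.cos(th)
        return np.array([fx+X*u[0]+q[1]*v[0],fy+X*u[1]+q[1]*v[1],fz+Z])
    a=.25-lid  # lid dir from hinge: forward, down a
    d=np.array([-np.cos(a),0,-np.sin(a)]);n=np.array([-np.sin(a),0,np.cos(a)])
    h=np.array([66,0,79.]); bend=h+168*d; tip=bend+29*(np.cos(.96)*d+np.sin(.96)*n)
    return {'bin_foot':P((-65,0,0)),'bin_lip':P((-93,0,38)),'bin_ledge':P((82,0,52)),'lid_hinge':P(h),'lid_tab':P(tip)}
import sys
p0=[441,float(sys.argv[1]),60,float(sys.argv[2]),float(sys.argv[3])]
obs=[]
M=mk(p0)
for k in M:
    for n in cs:
        best=None
        for r in models.tip_of(k,n)[:6]:
            d=np.linalg.norm(proj(cs[n],M[k])-r['at'])
            if d<14 and r['confidence']>.35 and (best is None or d<best[0]): best=(d,r)
        if best: obs.append((k,n,np.array(best[1]['at'])))
f=lambda p:np.concatenate([proj(cs[n],mk(p)[k])-a for k,n,a in obs]+[[(p[2]-60)/2,(p[0]-p0[0])/5]])
r=least_squares(f,p0,loss='soft_l1')
print('foot',np.round(r.x[:3],1),'tilt',round(r.x[3],3),'lid',round(r.x[4],3))
for (k,n,a),e in zip(obs,f(r.x)[:-2].reshape(-1,2)): print(k,n,np.round(a,0),np.round(e,1))
E
python3 est.py 5 0 1.8
```

```text
foot [439.3   4.8  57.3] tilt 0.046 lid 1.989
bin_foot scene [257. 183.] [-0.4 -1.2]
bin_foot side [232. 205.] [-0.3 -4.2]
bin_lip scene [249. 177.] [ 0.  -0.4]
bin_ledge scene [294. 157.] [0.1 0.2]
bin_ledge side [214. 166.] [0.3 0.9]
lid_hinge scene [290. 151.] [0.1 2.2]
lid_hinge side [214. 162.] [1.8 0.5]
lid_tab scene [306. 112.] [-0.1 -5.7]
lid_tab side [208. 113.] [ 0.1 -1.3]
```

```bash
python3 -m crank '[[0.085,0,-0.002,0,0],[0.085,0,-0.004,0,0],[0.085,0,-0.006,0,0],[0.085,0,-0.007,0,0]]' | tail -4; python3 -m crank '[[0.085,0,-0.001,-0.001,0],[0.085,0,-0.003,-0.004,0],[0.085,0,-0.005,-0.007,0],[0.085,0,-0.007,-0.011,0],[0.085,0,-0.009,-0.014,0]]' | tail -4;python3 look.py L4; python3 est.py -2 0.1 2
```

```text
ee_pos: [447.1, 203.4, 64.0]
orientation: [-0.102, -3.14, 0.0]
ft_force: [-0.2, 0.2, -0.1]
finger_gap: 85.2
ee_pos: [448.5, 196.3, 79.0]
orientation: [0.102, 3.136, 0.005]
ft_force: [3.2, 11.1, 0.4]
finger_gap: 85.0
19.8 [448.7 196.3  79.2] [2.5 9.9 0.3] 85.0
foot [437.2   1.4  59. ] tilt 0.102 lid 2.0
bin_foot scene [258. 179.] [-2.3  2.4]
bin_foot side [231. 202.] [ 0.  -1.6]
bin_lip scene [248. 178.] [-1.4 -0.9]
bin_lip side [235. 197.] [-0.   0.6]
bin_ledge scene [288. 155.] [4.4 0.4]
bin_ledge side [214. 167.] [ 0.1 -1.2]
lid_hinge scene [287. 155.] [ 0.8 -2.8]
lid_hinge side [216. 161.] [0.4 0.7]
```

View pics/L4.png

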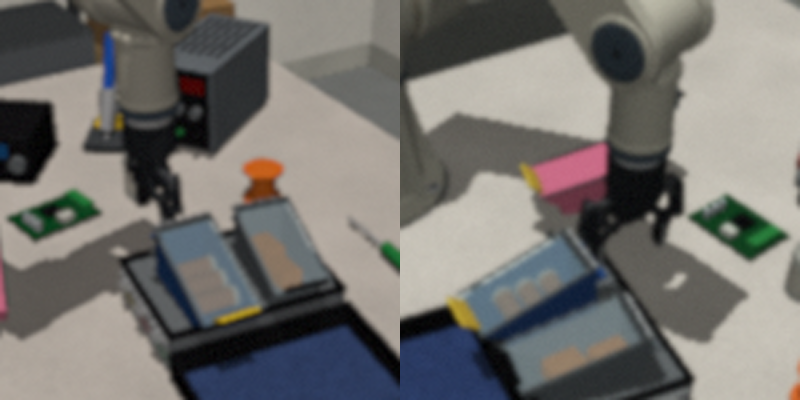

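The lid fell shut during that push. The bin stayed low, under the 0.3 rad limit, and nothing else has moved, so I'll work out why before reopening it.

```bash
python3 - <<'E'
from h import *
a=cams.read_camera('scene');b=cams.read_camera('side')
print('tab at L3',tri([ray(a,(306,112)),ray(b,(208,113))]))
# yellow blob at L3 from picture
im=cv2.imread('pics/L3.png').astype(int)
m=(im[:,:,2]>150)&(im[:,:,1]>120)&(im[:,:,0]<70)
for off,(x,y) in {0:(150,80),400:(220,60)}.items():
    ys,xs=np.nonzero(m[:,off:off+400]); k=(ys<200)&(xs>120)&(xs<260); print(off,xs[k].min()/2.667+x,xs[k].max()/2.667+x,ys[k].min()/2.667+y,ys[k].max()/2.667+y)
E
python3 - <<'E'
import cv2,numpy as np,sys
sys.path.insert(0,'.')
from h import *
c=cams.read_camera('side'); cv2.imwrite('pics/L4s.png',cv2.resize(c['image'][120:220,180:290,::-1],(660,600),interpolation=cv2.INTER_CUBIC))
c=cams.read_camera('scene'); cv2.imwrite('pics/L4c.png',cv2.resize(c['image'][110:210,230:340,::-1],(660,600),interpolation=cv2.INTER_CUBIC))
E
```

```text
tab at L3 (array([456.02101462, 179.37488375, 311.5062363 ]), [6.541260563245612, 6.541260563245691])
0 203.6182977127859 218.24146981627297 114.12073490813648 121.61979752530934
400 266.119235095613 306.9891263592051 106.86914135733034 130.86614173228347
```

View pics/L4s.png

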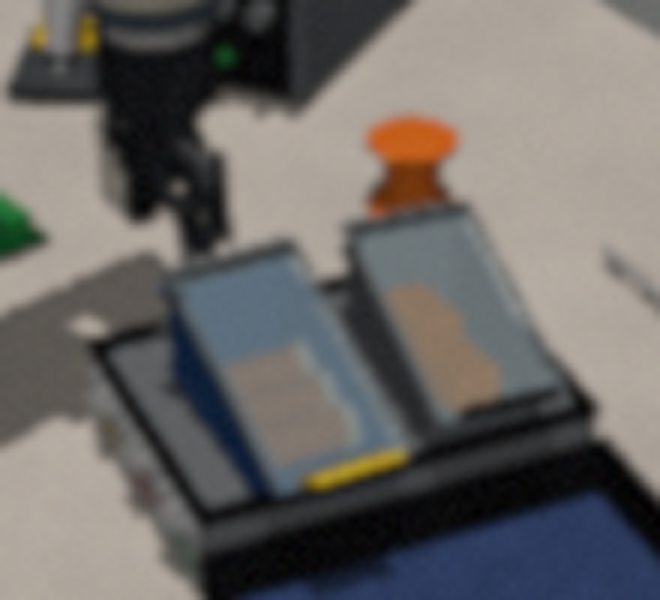

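View pics/L4c.png

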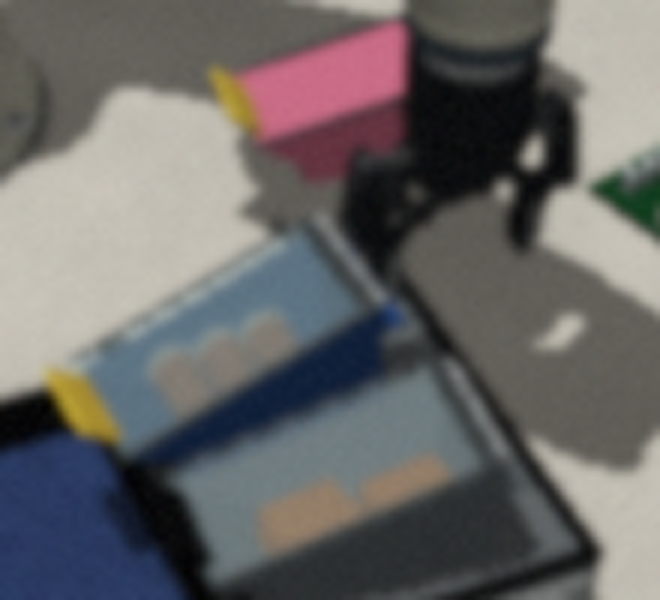

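Run:
```python
from h import *
c=cams.read_camera('scene'); p=read_state()['ee_pos']
def atx(px,x):
    o,d=ray(c,px); return o+d*(x-o[0])/d[0]
for n,q in {'knuckle top':(358,158),'knuckle outer':(343,195),'kn low':(348,228),'tip outer':(368,262),'tip inner':(392,268),'rear kn outer':(577,165),'rear tip':(535,245),'rear tip in':(512,240),'rear kn top':(560,95),'flange L':(410,50),'flange R':(552,50),'body L':(410,100),'ringbottom':(480,80)}.items():
    for x in [448,460]: print(n,x,np.round(atx((230+q[0]/6,110+q[1]/6),x)-p,0)[1:],end=' ')
    print()
```

```text
knuckle top 448 [-70. 141.] knuckle top 460 [-78. 153.] 
knuckle outer 448 [-79. 118.] knuckle outer 460 [-87. 130.] 
kn low 448 [-74.  91.] kn low 460 [-82. 104.] 
tip outer 448 [-59.  59.] tip outer 460 [-67.  72.] 
tip inner 448 [-41.  47.] tip inner 460 [-50.  60.] 
rear kn outer 448 [88. 73.] rear kn outer 460 [77. 86.] 
rear tip 448 [64. 20.] rear tip 460 [54. 33.] 
rear tip in 448 [46. 32.] rear tip in 460 [36. 45.] 
rear kn top 448 [ 67. 133.] rear kn top 460 [ 57. 145.] 
flange L 448 [-41. 204.] flange L 460 [-50. 214.] 
flange R 448 [ 57. 169.] flange R 460 [ 47. 180.] 
body L 448 [-38. 169.] body L 460 [-47. 180.] 
ringbottom 448 [  8. 166.] ringbottom 460 [ -1. 177.]
```

Cause: measured from the scene view, the finger knuckles bulge about 80 mm from the axis, 22 mm beyond the tips. The front knuckle pressed the lid close to its hinge. Next time I'll go lower, so the knuckle itself meets the ledge. First I'll retreat and reopen the lid.

```bash
python3 -m crank '[[0.085,0,0.02,0,0],[0.085,0,0.04,-0.03,0],[0.085,0,0.04,-0.09,0],[0.085,0,0.04,-0.15,10],[0.085,0,0.02,-0.2,20],[0.085,0,-0.03,-0.22,30],[0.085,0,-0.08,-0.22,40],[0.085,0,-0.13,-0.22,50],[0.085,0,-0.17,-0.22,60],[0.085,0,-0.19,-0.2,70],[0.085,0,-0.19,-0.19,80],[0.085,0,-0.19,-0.19,90]]' | tail -5; python3 -c "
from h import *
shot('wrist','w10.png')"; python3 go.py 437 -36 143 86.3
```

```text
t: 22.15
ee_pos: [433.4, 5.0, 267.0]
orientation: [-2.298, -2.14, 0.003]
ft_force: [-0.2, 0.5, 0.4]
finger_gap: 85.3
t 22.2 at [433.8   5.2 267.4] toolx yaw 85.4 tilt z [-0.002 -0.    -1.   ] gap 85.1 F [0.2 1.2 0.2]
  shift m [-0.0407  0.0067  0.1244] roll -0.9
```

View pics/w10.png

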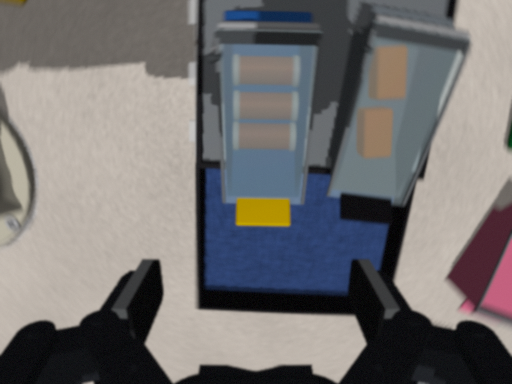

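Run:
```python
from h import *
c=cams.read_camera('wrist')
f=lambda q,z:print(q,np.round(atz(c,q,z),1))
f((236,227),119);f((291,227),119);f((222,203),101);f((305,204),101);f((217,28),143);f((323,31),143);f((340,196),101)
```

```text
(236, 227) [409.3 -53.1 119. ]
(291, 227) [465.7 -57.6 119. ]
(222, 203) [395.4 -32.4 101. ]
(305, 204) [483.1 -40.4 101. ]
(217, 28) [413.2 131.1 143. ]
(323, 31) [497.3 122.5 143. ]
(340, 196) [520.4 -34.3 101. ]
```

```bash
python3 go.py 438.2 -47.4 76 84.4
```

```text
t 22.25 at [434.    5.3 267.7] toolx yaw 86.2 tilt z [-0.001 -0.    -1.   ] gap 84.9 F [-0.8  0.7  0.8]
  shift m [-0.0523  0.008   0.1917] roll 1.8
```

```bash
python3 -m crank '[[0.085,-0.03,0.008,0.02,1.8],[0.085,-0.0523,0.008,0.07,1.8],[0.085,-0.0523,0.008,0.11,1.8],[0.085,-0.0523,0.008,0.14,1.8],[0.085,-0.0523,0.008,0.17,1.8],[0.085,-0.0523,0.008,0.192,1.8],[0.085,-0.0523,0.008,0.192,1.8],[0.05,-0.0523,0.008,0.192,1.8],[0.05,-0.0523,0.008,0.192,1.8],[0.05,-0.0523,0.008,0.192,1.8],[0.05,-0.0523,0.008,0.192,1.8]]' 40 | tail -5; python3 -c "
from h import *
shot('wrist','w11.png')"; python3 go.py 438.2 -47.4 76 84.4
```

```text
t: 23.62
ee_pos: [439.5, -47.7, 77.2]
orientation: [2.324, 2.113, 0.002]
ft_force: [-1.5, 1.5, 6.0]
finger_gap: 54.6
t 23.68 at [439.5 -47.7  77.2] toolx yaw 84.6 tilt z [ 0.002 -0.    -1.   ] gap 55.0 F [-1.6  1.8  6.4]
  shift m [ 0.0001 -0.0014  0.0012] roll 0.2
```

View pics/w11.png

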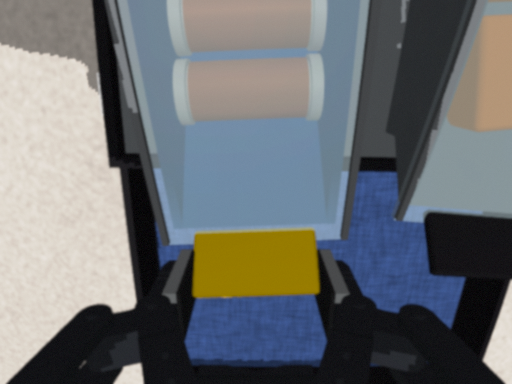

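The tab at (256,265) is gripped again (gap 55). I'll repeat the same lid arc.

```bash
python3 -m crank '[[0.05,-0.0017,0,-0.0134,0],[0.05,-0.0025,0,-0.027,0],[0.05,-0.0022,0,-0.0405,0],[0.05,-0.001,0,-0.054,0],[0.05,0.0014,0,-0.067,0],[0.05,0.0047,0,-0.08,0],[0.05,0.009,0,-0.093,0],[0.05,0.0142,0,-0.106,0],[0.05,0.0203,0,-0.118,0],[0.05,0.0273,0,-0.129,0],[0.05,0.0352,0,-0.14,0],[0.05,0.0439,0,-0.151,0]]' | tail -3; python3 -m crank '[[0.05,0.0094,0,-0.0095,0],[0.05,0.0195,0,-0.0185,0],[0.05,0.0303,0,-0.0267,0],[0.05,0.0417,0,-0.034,0],[0.05,0.0535,0,-0.0405,0],[0.05,0.0659,0,-0.046,0],[0.05,0.0785,0,-0.0507,0],[0.05,0.0916,0,-0.054,0],[0.05,0.1048,0,-0.057,0],[0.05,0.118,0,-0.059,0],[0.05,0.1318,0,-0.0595,0],[0.05,0.1417,0,-0.0593,0]]' | tail -3;  python3 -m crank '[[0.05,0.008,0,0.0005,0],[0.05,0.016,0,0.002,0],[0.05,0.022,0,0.003,0],[0.05,0.026,0,0.004,0],[0.085,0.026,0,0.004,0],[0.085,0.026,0,0.004,0],[0.085,0.026,0,0.004,0],[0.085,0.026,0,-0.04,0],[0.085,0.026,0,-0.095,0],[0.085,0.026,0,-0.095,0]]' | tail -5
python3 look.py L5; python3 -c "
from h import *
shot('wrist','w12.png')"
```

```text
orientation: [2.325, 2.112, 0.0]
ft_force: [-0.2, 1.5, -5.0]
finger_gap: 54.7
orientation: [2.325, 2.112, -0.0]
ft_force: [-0.7, -1.4, -2.5]
finger_gap: 54.3
t: 27.92
ee_pos: [461.2, 163.5, 385.5]
orientation: [2.324, 2.11, 0.011]
ft_force: [1.0, 0.5, -0.3]
finger_gap: 85.0
28.025 [459.3 162.9 381.2] [ 0.1  0.7 -0.6] 85.0
```

View pics/L5.png

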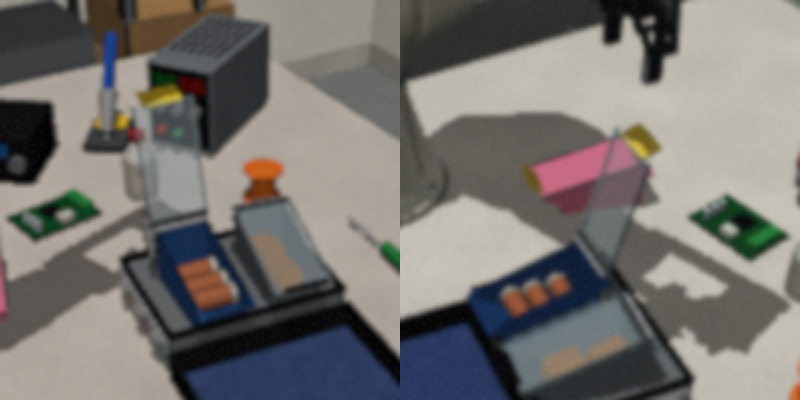

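View pics/w12.png

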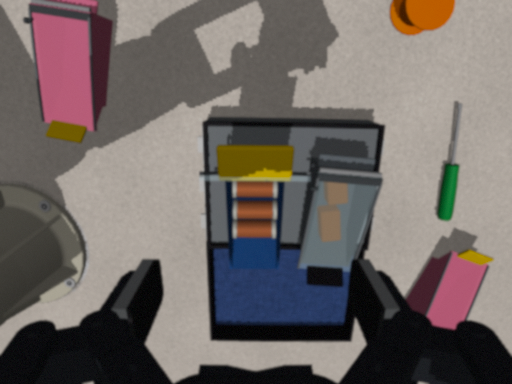

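The lid is back again, with the tab at wrist (255,160). I'll measure the bin.

```bash
python3 - <<'E'
from h import *
c=cams.read_camera('wrist')
f=lambda q,z:print(q,np.round(atz(c,q,z),1))
f((231,268),98);f((279,268),98);f((217,147),313);f((294,147),313);f((200,177),302);f((308,177),302);f((205,122),70);f((382,125),70);f((215,245),70)
E
python3 go.py 455 290 380 174.4
```

```text
(231, 268) [403.4 -23.9  98. ]
(279, 268) [477.1 -31.   98. ]
(217, 147) [435.9 203.9 313. ]
(294, 147) [489.7 198.7 313. ]
(200, 177) [418.6 180.3 302. ]
(308, 177) [500.  172.5 302. ]
(205, 122) [391.  196.5  70. ]
(382, 125) [640.9 169.3  70. ]
(215, 245) [379.1   3.5  70. ]
t 28.12 at [458.6 162.6 379.8] toolx yaw 84.5 tilt z [-0.002 -0.001 -1.   ] gap 84.7 F [ 0.6  0.4 -0.5]
  shift m [ 0.1264 -0.0158 -0.0003] roll -89.9
```

```bash
python3 go.py 471.5 294.4 380 174.5; python3 -m crank '[[0.085,0.02,0,0,-10],[0.085,0.04,0,0,-20],[0.085,0.06,0,0,-30],[0.085,0.08,0,0,-40],[0.085,0.1,0,0,-50],[0.085,0.12,0,0,-60],[0.085,0.132,0,0,-70],[0.085,0.132,0,0,-80],[0.085,0.132,0,0,-90],[0.085,0.132,0,0,-90],[0.085,0.132,0,0,-90]]' | tail -4; python3 go.py 471.5 294.4 41 174.5
```

```text
t 28.12 at [458.6 162.6 379.8] toolx yaw 84.5 tilt z [-0.002 -0.001 -1.   ] gap 84.7 F [ 0.6  0.4 -0.5]
  shift m [ 0.1324  0.0002 -0.0003] roll -90.0
ee_pos: [471.7, 294.1, 380.4]
orientation: [-0.157, -3.137, 0.001]
ft_force: [0.5, -0.5, -0.2]
finger_gap: 84.9
t 29.5 at [471.7 294.1 380.4] toolx yaw 174.3 tilt z [-0.001 -0.001 -1.   ] gap 84.9 F [ 0.5 -0.5 -0.2]
  shift m [-2.000e-04  5.000e-04  3.394e-01] roll -0.2
```

```bash
python3 -m crank '[[0.085,0,0,0.05,0],[0.085,0,0,0.1,0],[0.085,0,0,0.15,0],[0.085,0,0,0.2,0],[0.085,0,0,0.25,0],[0.085,0,0,0.3,0],[0.085,0,0,0.33,0],[0.085,0,0,0.339,0],[0.085,0,0,0.339,0]]' | tail -4; python3 look.py L6
python3 - <<'E'
from h import *
c=cams.read_camera('scene'); cv2.imwrite('pics/L6c.png',cv2.resize(c['image'][80:200,240:360,::-1],(600,600),interpolation=cv2.INTER_CUBIC))
E
```

```text
ee_pos: [472.0, 294.3, 42.3]
orientation: [-0.153, -3.138, 0.0]
ft_force: [0.4, -0.7, -0.5]
finger_gap: 85.2
30.725 [472.8 294.8  43.5] [ 0.3 -0.8 -0.5] 85.0
```

View pics/L6c.png

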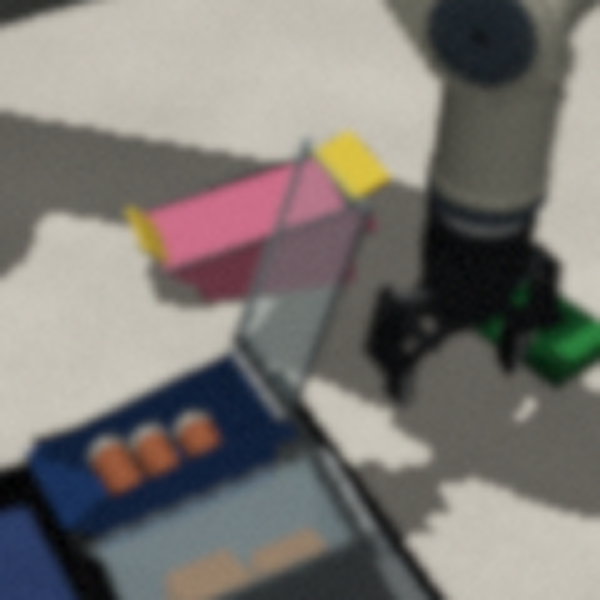

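Run:
```python
from h import *
c=cams.read_camera('scene'); p=np.array([472.8,294.8,43.5])
def atx(px,x):
    o,d=ray(c,px); return o+d*(x-o[0])/d[0]
for n,q in {'tip outer':(390,398),'tip inner':(408,395),'kn low':(375,362),'kn outer':(367,345),'kn upper':(374,300),'kn top':(385,286),'rear kn':(558,290),'rear tip':(512,370),'cyl L':(430,200),'cyl L hi':(440,100),'cyl R':(548,200),'cap L':(428,40),'cap bottom':(480,85)}.items():
    print(n,[tuple(np.round(atx((240+q[0]/5,80+q[1]/5),x)-p,0)[1:]) for x in [465,473,484]])
```

```text
tip outer [(np.float64(-48.0), np.float64(31.0)), (np.float64(-55.0), np.float64(41.0)), (np.float64(-64.0), np.float64(54.0))]
tip inner [(np.float64(-31.0), np.float64(27.0)), (np.float64(-38.0), np.float64(36.0)), (np.float64(-48.0), np.float64(50.0))]
kn low [(np.float64(-67.0), np.float64(75.0)), (np.float64(-73.0), np.float64(84.0)), (np.float64(-82.0), np.float64(96.0))]
kn outer [(np.float64(-76.0), np.float64(95.0)), (np.float64(-82.0), np.float64(103.0)), (np.float64(-91.0), np.float64(116.0))]
kn upper [(np.float64(-75.0), np.float64(135.0)), (np.float64(-81.0), np.float64(144.0)), (np.float64(-90.0), np.float64(155.0))]
kn top [(np.float64(-67.0), np.float64(144.0)), (np.float64(-73.0), np.float64(153.0)), (np.float64(-82.0), np.float64(164.0))]
rear kn [(np.float64(99.0), np.float64(75.0)), (np.float64(90.0), np.float64(84.0)), (np.float64(79.0), np.float64(97.0))]
rear tip [(np.float64(68.0), np.float64(8.0)), (np.float64(60.0), np.float64(18.0)), (np.float64(49.0), np.float64(32.0))]
cyl L [(np.float64(-38.0), np.float64(207.0)), (np.float64(-45.0), np.float64(215.0)), (np.float64(-54.0), np.float64(225.0))]
cyl L hi [(np.float64(-42.0), np.float64(287.0)), (np.float64(-49.0), np.float64(294.0)), (np.float64(-58.0), np.float64(303.0))]
cyl R [(np.float64(70.0), np.float64(168.0)), (np.float64(62.0), np.float64(176.0)), (np.float64(51.0), np.float64(187.0))]
cap L [(np.float64(-58.0), np.float64(336.0)), (np.float64(-65.0), np.float64(342.0)), (np.float64(-74.0), np.float64(351.0))]
cap bottom [(np.float64(-10.0), np.float64(288.0)), (np.float64(-17.0), np.float64(295.0)), (np.float64(-27.0), np.float64(305.0))]
```

The silhouette shows why a straight push from behind fails: the knuckles lead the tips by about 25 mm. I'll turn the jaws to about 20° off the bin's y axis and come in from the robot side. Then the fingertip corner meets the ledge near its end, and the body stays clear of the lid.

```bash
python3 go.py 386.3 244.3 66 64.5
python3 - <<'E'
from h import *
s=read_state();print(np.round(s['qpos'],2))
E
```

```text
t 30.82 at [472.8 294.9  43.6] toolx yaw 174.5 tilt z [ 0.002  0.001 -1.   ] gap 85.7 F [-0.2  0.1 -0.5]
  shift m [ 0.0812 -0.0586 -0.0226] roll 110.0
[ 0.55  0.46  1.91 -0.    0.77 -0.92]
```

```bash
python3 -m crank '[[0.085,0.015,0,-0.01,10],[0.085,0.03,0,-0.022,20],[0.085,0.045,0,-0.022,30],[0.085,0.06,0,-0.022,40],[0.085,0.075,0,-0.022,50],[0.085,0.081,0,-0.022,60],[0.085,0.081,0,-0.022,70],[0.085,0.081,-0.01,-0.022,80],[0.085,0.081,-0.02,-0.022,90],[0.085,0.081,-0.035,-0.022,100],[0.085,0.081,-0.05,-0.022,110],[0.085,0.081,-0.0586,-0.022,110]]' | tail -4
cat > look2.py <<'E'
import sys
from h import *
a=[]
for n,(x,y,w) in {'side':(160,90,120),'scene':(230,80,120)}.items():
    c=cams.read_camera(n); a.append(cv2.resize(c['image'][y:y+w,x:x+w,::-1],(400,400),interpolation=cv2.INTER_CUBIC))
cv2.imwrite(f'pics/{sys.argv[1]}.png',np.hstack(a))
if len(sys.argv)>2: shot('wrist',sys.argv[1]+'w.png')
s=read_state(); print(round(s['t'],2),np.round(s['ee_pos'],1),np.round(s['ft_force'],1))
E
python3 look2.py L7 w;python3 go.py 386.3 244.3 66 64.5
```

```text
ee_pos: [386.0, 243.5, 65.1]
orientation: [2.657, 1.677, 0.002]
ft_force: [0.0, 0.2, 0.2]
finger_gap: 84.7
32.48 [386.  243.9  64.7] [0.7 0.6 0.4]
t 32.48 at [386.  243.9  64.7] toolx yaw 64.6 tilt z [ 0.001  0.001 -1.   ] gap 85.1 F [0.7 0.6 0.4]
  shift m [ 0.0005  0.0001 -0.0013] roll 0.1
```

View pics/L7.png

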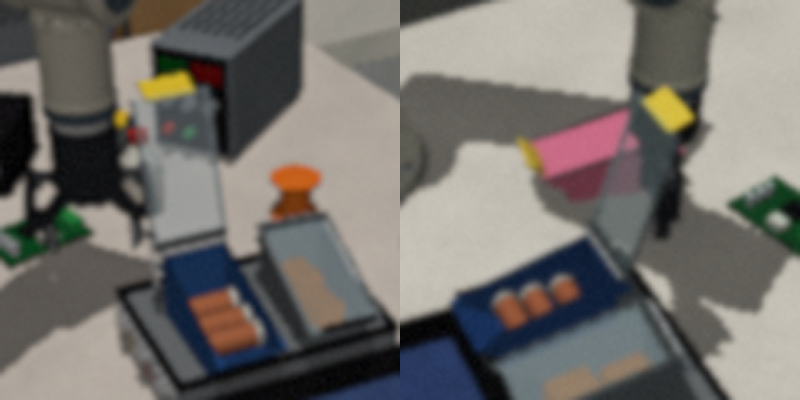

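View pics/L7w.png

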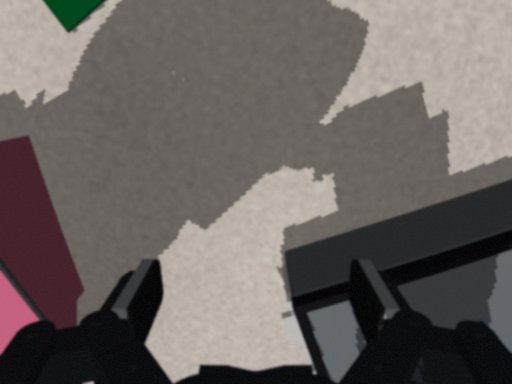

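```bash
python3 -m crank '[[0.085,-0.0094,0.0034,0,0],[0.085,-0.0188,0.0068,0,0],[0.085,-0.0282,0.0102,0,0],[0.085,-0.0376,0.0136,0,0],[0.085,-0.0423,0.0153,0,0],[0.085,-0.0423,0.0153,0,0]]' | tail -4; python3 look2.py L8 w
```

```text
ee_pos: [381.2, 198.7, 64.3]
orientation: [-2.658, -1.675, -0.0]
ft_force: [-0.6, -0.9, 0.1]
finger_gap: 85.2
33.38 [381.4 199.2  64.3] [-0.4  0.5  0.5]
```

View pics/L8.png

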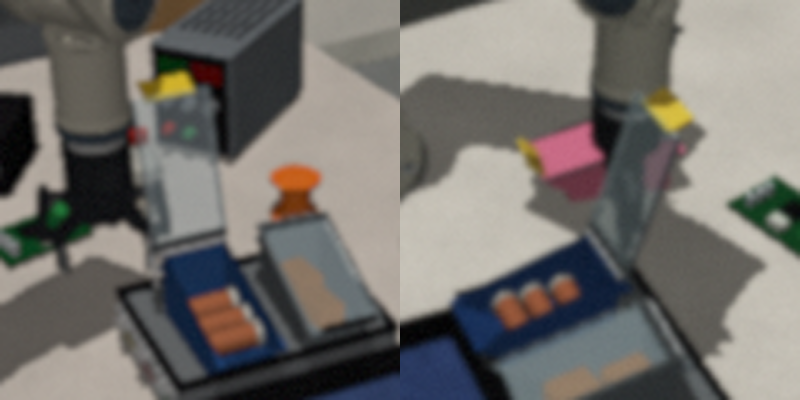

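View pics/L8w.png

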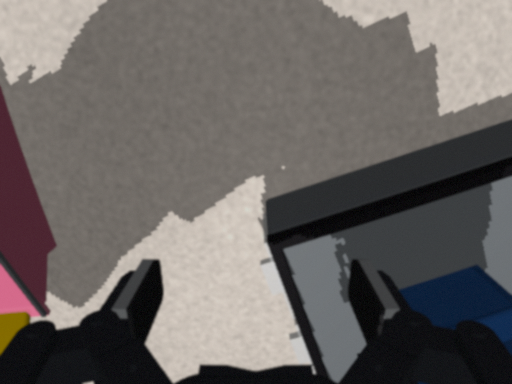

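```bash
python3 -m crank '[[0.085,-0.002,0.004,0,0],[0.085,-0.006,0.0065,0,0],[0.085,-0.0096,0.0088,0,0],[0.085,-0.0096,0.0088,0,0]]' | grep -E 'pos|force'; python3 -m crank '[[0.085,-0.002,0.0007,0,0],[0.085,-0.0038,0.0014,0,0]]' | grep -E 'pos|force'; python3 -m crank '[[0.085,-0.002,0.0007,0,0],[0.085,-0.0038,0.0014,0,0]]' | grep -E 'pos|force'; python3 look2.py L9 w
```

```text
ee_pos: [384.8, 186.1, 64.1]
ft_force: [0.2, -0.1, -0.0]
ee_pos: [384.9, 182.5, 64.3]
ft_force: [-0.8, 2.6, 0.3]
ee_pos: [384.5, 178.7, 64.4]
ft_force: [-0.9, 5.3, 1.0]
34.52 [384.4 178.6  64.3] [-0.3  3.8  0.7]
```

View pics/L9.png

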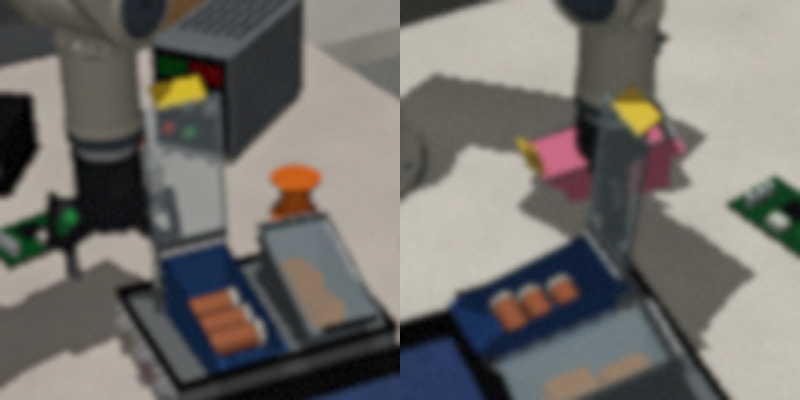

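View pics/L9w.png

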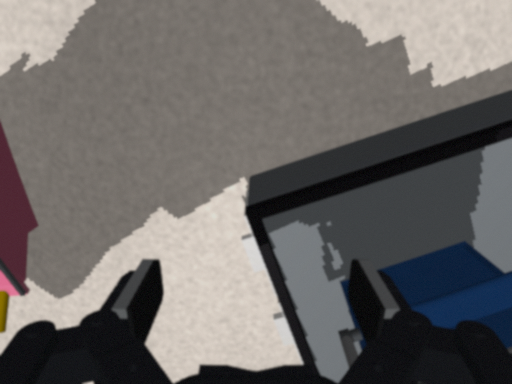

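```bash
cat > lid.py <<'E'
# lid angle from yellow-blob centre (tab middle) in scene+side; hinge assumed from bin pose
from h import *
import sys
hy=float(sys.argv[1]); hz=float(sys.argv[2]) if len(sys.argv)>2 else 139
rs=[]
for n,(x0,x1,y0,y1) in {'scene':(240,345,60,190),'side':(180,250,90,190)}.items():
    c=cams.read_camera(n); im=cv2.cvtColor(c['image'],cv2.COLOR_RGB2HSV)
    m=((im[:,:,0]>22)&(im[:,:,0]<33)&(im[:,:,1]>150)&(im[:,:,2]>80)).astype(np.uint8); k=np.zeros_like(m); k[y0:y1,x0:x1]=1; m&=k
    nn,l,st,ce=cv2.connectedComponentsWithStats(m); i=1+np.argmax(st[1:,4]); print(n,ce[i].round(1),st[i,4]); rs.append(ray(c,ce[i]))
x,e=tri(rs); print('tab mid',x.round(1),np.round(e,1))
# tab middle in lid frame: along 168+14.5cos.96=176.3, back 11.9(+3)
lean=np.arctan2(x[1]-hy,x[2]-hz)-np.arctan2(12,176.3)
print('lean back world',round(lean,3),'lid if upright',round(1.82+lean,3))
E
python3 lid.py 131
```

```text
scene [301.1 112.7] 93
side [213.7 116.5] 101
tab mid [461.4 154.4 313.2] [0. 0.]
lean back world 0.065 lid if upright 1.885
```

```bash
python3 -m crank '[[0.085,-0.0019,0.0007,0,0],[0.085,-0.0038,0.0014,0,0],[0.085,-0.005,0.0018,-0.002,0],[0.085,-0.0064,0.0023,-0.005,0],[0.085,-0.0075,0.0027,-0.007,0]]' | grep -E 'pos|force'; python3 look2.py L10; python3 lid.py 131
```

```text
ee_pos: [386.7, 173.6, 72.7]
ft_force: [0.3, 22.3, 4.3]
35.35 [386.6 173.6  72.7] [ 0.4 21.1  5.2]
scene [300.1 111.5] 94
side [214.4 115. ] 102
tab mid [462.  149.8 320. ] [0.2 0.2]
lean back world 0.036 lid if upright 1.856
```

View pics/L10.png

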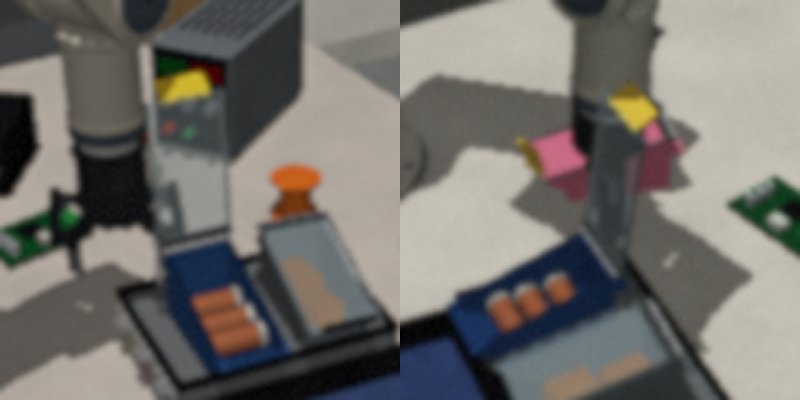

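The tab has risen from z 313 to 320, so the bin has begun to tip, with 22 N on the finger. I'll continue along the arc with less forward bias.

```bash
python3 -m crank '[[0.085,-0.0005,0.0002,-0.003,0],[0.085,-0.0013,0.0005,-0.006,0],[0.085,-0.0024,0.0009,-0.009,0]]' | grep -E 'pos|force'; python3 look2.py L11; python3 lid.py 128
```

```text
ee_pos: [385.8, 170.3, 81.4]
ft_force: [0.5, 15.6, 3.2]
35.92 [385.8 170.2  81.5] [ 1.  16.2  4.2]
scene [299.9 109.7] 89
side [214.2 113.2] 98
tab mid [461.5 149.  326.9] [0.5 0.5]
lean back world 0.044 lid if upright 1.864
```

View pics/L11.png

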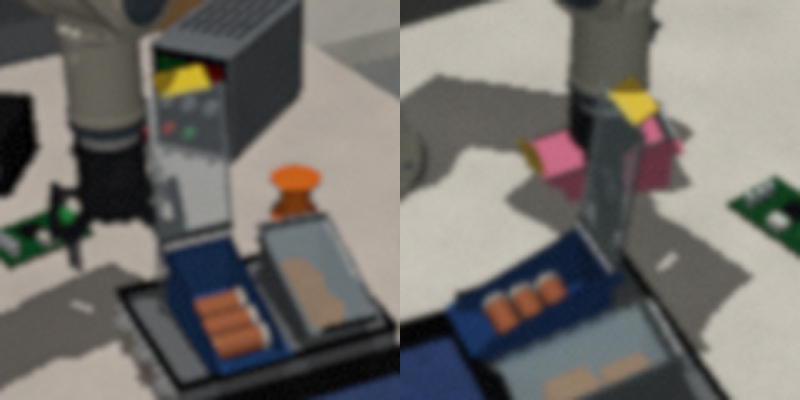

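Tipping works: tilt is about 0.1 rad and the lid is about 1.95 relative to the bin. I'll continue in small arc steps.

```bash
python3 -m crank '[[0.085,-0.0016,0.0006,-0.0035,0],[0.085,-0.0033,0.0012,-0.007,0],[0.085,-0.005,0.0018,-0.0105,0],[0.085,-0.0068,0.0024,-0.014,0],[0.085,-0.0086,0.0031,-0.0172,0],[0.085,-0.0105,0.0038,-0.0204,0]]' | grep -E 'pos|force'; python3 look2.py L12; python3 lid.py 118 154
```

```text
ee_pos: [384.6, 159.2, 101.9]
ft_force: [0.4, 15.2, 5.3]
36.88 [384.7 159.1 102.1] [ 0.7 15.8  6.2]
scene [291.  107.2] 109
side [217.2 111.6] 135
tab mid [457.6 117.9 345.2] [1.1 1.1]
lean back world -0.069 lid if upright 1.751
```

View pics/L12.png

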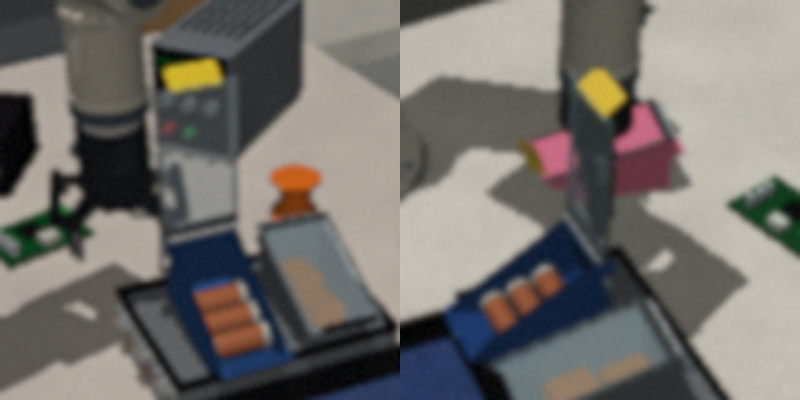

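```bash
python3 -m crank '[[0.085,-0.0043,0.0016,-0.006,0],[0.085,-0.0087,0.0032,-0.0117,0],[0.085,-0.0135,0.0049,-0.0174,0],[0.085,-0.0187,0.0068,-0.0227,0],[0.085,-0.024,0.0087,-0.0278,0]]' | grep -E 'pos|force'; python3 look2.py L13; python3 lid.py 75 192
```

```text
ee_pos: [382.4, 133.6, 130.3]
ft_force: [1.2, 12.3, 8.9]
37.7 [382.  132.8 130.1] [ 0.9 11.1  7.4]
scene [267.1 107.5] 102
side [226.5 115.3] 144
tab mid [448.9  38.9 365.1] [0.9 0.9]
lean back world -0.274 lid if upright 1.546
```

View pics/L13.png

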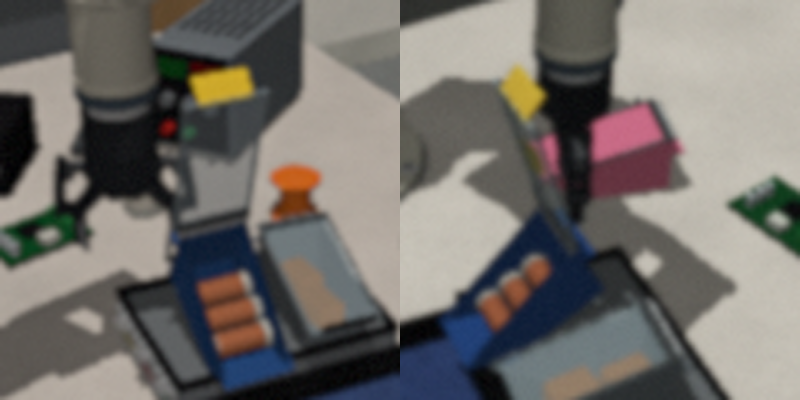

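```bash
python3 -m crank '[[0.085,-0.0028,0.001,-0.0025,0],[0.085,-0.0056,0.002,-0.005,0],[0.085,-0.0085,0.0031,-0.0073,0],[0.085,-0.0114,0.0041,-0.0096,0],[0.085,-0.0144,0.0052,-0.0118,0],[0.085,-0.0174,0.0063,-0.014,0],[0.085,-0.0205,0.0074,-0.016,0],[0.085,-0.0236,0.0085,-0.018,0]]' | grep -E 'pos|force'; python3 look2.py L14; python3 lid.py 46 205
```

```text
ee_pos: [377.5, 106.5, 146.7]
ft_force: [0.2, 4.1, 2.8]
38.9 [377.3 106.3 146.7] [0.2 3.9 1.6]
scene [245.6 111.8] 86
side [234.6 123.5] 168
tab mid [439.4 -27.7 367.3] [1.1 1.1]
lean back world -0.494 lid if upright 1.326
```

View pics/L14.png

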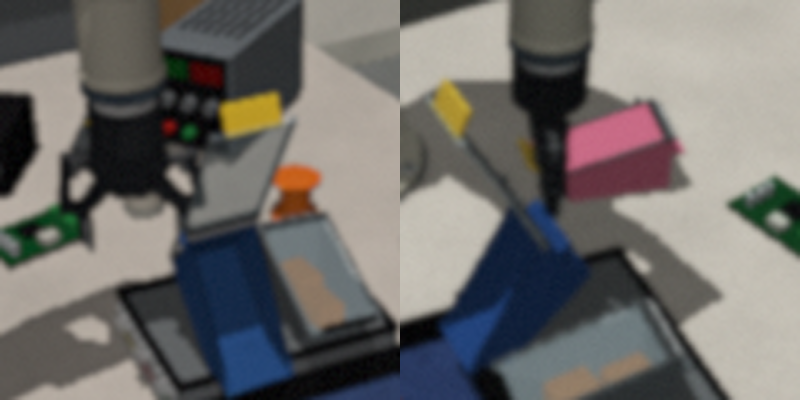

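The bin is tipped about 0.75 rad and the coils have left it. I'll lower it back along the same arc.

```bash
python3 -m crank '[[0.085,0.0031,-0.0011,0.002,0],[0.085,0.0062,-0.0022,0.004,0],[0.085,0.0092,-0.0033,0.0062,0],[0.085,0.0122,-0.0044,0.0084,0],[0.085,0.0151,-0.0054,0.0107,0],[0.085,0.018,-0.0065,0.013,0],[0.085,0.0208,-0.0075,0.0155,0],[0.085,0.0236,-0.0085,0.018,0]]' | grep -E 'pos|force'; python3 look2.py L15
```

```text
ee_pos: [379.4, 131.7, 128.2]
ft_force: [-2.1, 5.1, 2.9]
40.1 [379.3 131.8 128.1] [-1.8  5.7  3.9]
```

View pics/L15.png

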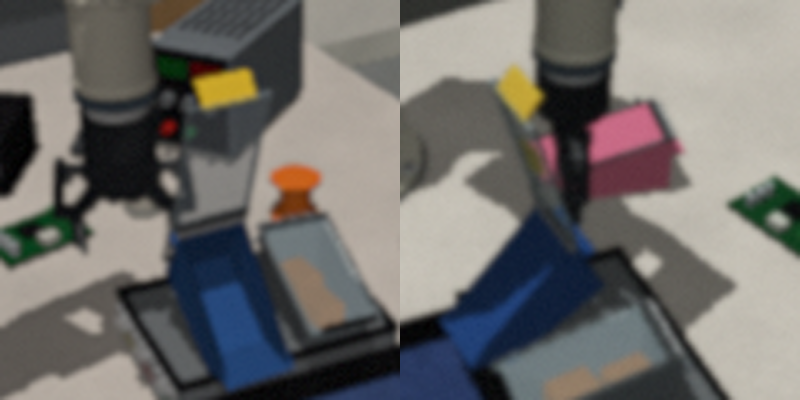

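```bash
python3 -m crank '[[0.085,0.0027,-0.001,0.0025,0],[0.085,0.0053,-0.0019,0.0051,0],[0.085,0.0079,-0.0029,0.0078,0],[0.085,0.0105,-0.0038,0.0104,0],[0.085,0.0129,-0.0047,0.0132,0],[0.085,0.0153,-0.0055,0.0161,0],[0.085,0.0175,-0.0063,0.019,0],[0.085,0.0197,-0.0071,0.0218,0],[0.085,0.0219,-0.0079,0.0248,0],[0.085,0.024,-0.0087,0.0278,0]]' | grep -E 'pos|force'; python3 look2.py L16; python3 lid.py 104 169
```

```text
ee_pos: [382.0, 157.0, 100.3]
ft_force: [-0.7, 4.2, 0.3]
41.45 [381.9 157.  100.2] [-1.   5.5 -0.2]
scene [287.7 105.9] 114
side [217.1 111.6] 139
tab mid [452.5 109.  349.6] [1. 1.]
lean back world -0.041 lid if upright 1.779
```

View pics/L16.png

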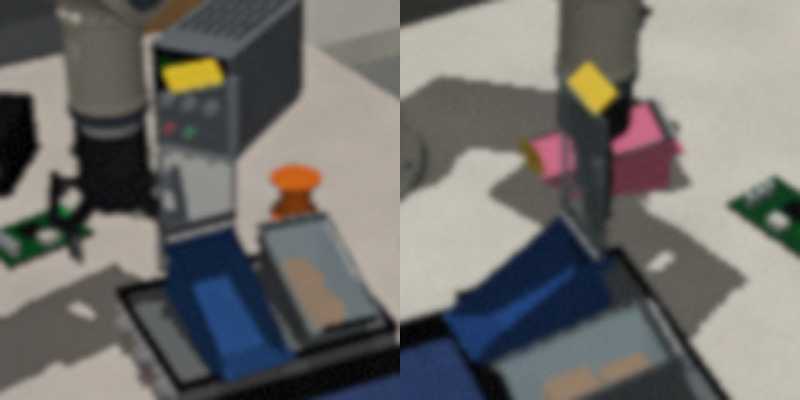

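```bash
python3 -m crank '[[0.085,0.0019,-0.0007,0.003,0],[0.085,0.0037,-0.0013,0.0063,0],[0.085,0.0055,-0.002,0.0096,0],[0.085,0.0073,-0.0026,0.013,0],[0.085,0.009,-0.0033,0.0165,0],[0.085,0.0106,-0.0038,0.02,0],[0.085,0.0121,-0.0044,0.0235,0],[0.085,0.0136,-0.0049,0.027,0],[0.085,0.015,-0.0054,0.0305,0],[0.085,0.0165,-0.006,0.034,0],[0.085,0.018,-0.0065,0.036,0]]' | grep -E 'pos|force'; python3 look2.py L17; python3 lid.py 128 139
```

```text
ee_pos: [384.1, 175.9, 64.3]
ft_force: [-0.5, 2.4, -1.3]
43.02 [383.9 175.9  64.3] [-0.1  3.5 -1.5]
scene [300.9 111. ] 87
side [212.8 115.3] 94
tab mid [458.5 155.1 317.7] [0.2 0.2]
lean back world 0.083 lid if upright 1.903
```

View pics/L17.png

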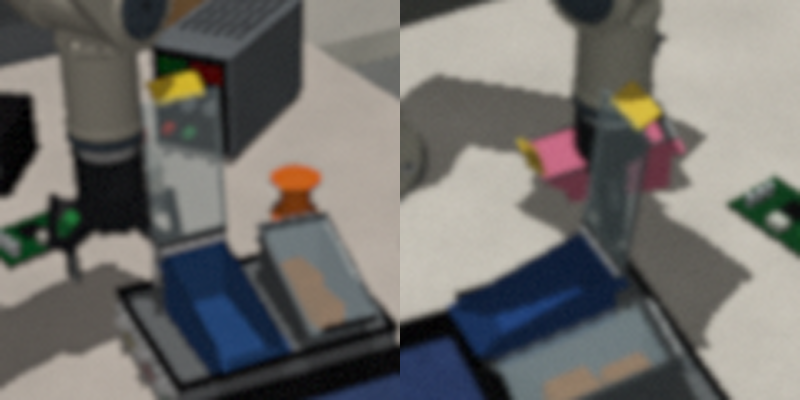

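The bin is nearly down. I'll back off slowly, then clear away.

```bash
python3 -m crank '[[0.085,0.0012,-0.0004,0.001,0],[0.085,0.0024,-0.0009,0.001,0],[0.085,0.004,-0.0014,0.001,0],[0.085,0.006,-0.0022,0.001,0],[0.085,0.0085,-0.003,0.001,0],[0.085,0.0115,-0.004,0.001,0],[0.085,0.0165,-0.006,0.001,0],[0.085,0.025,-0.009,0.001,0],[0.085,0.035,-0.0125,0.001,0],[0.085,0.05,-0.018,0.001,0],[0.085,0.07,-0.025,0.001,0],[0.085,0.07,-0.025,0.001,0]]' | grep -E 'pos|force'; python3 -m crank '[[0.085,0.05,-0.03,0,0],[0.085,0.06,-0.03,-0.06,0],[0.085,0.06,-0.03,-0.12,0],[0.085,0.06,-0.03,-0.15,0],[0.085,0.06,-0.03,-0.15,0]]' | grep -E 'pos|force';python3 look2.py L18; python3 lid.py 129 139; python3 est.py -1 0 2.05
python3 - <<'E'
from h import *
c=shot('scene','fin_scene.png');c=shot('side','fin_side.png')
im=cv2.imread('pics/fin_scene.png');cv2.imwrite('pics/fs.png',cv2.resize(im[90:270,180:400],(733,600),interpolation=cv2.INTER_CUBIC))
E
```

```text
ee_pos: [392.3, 251.9, 63.8]
ft_force: [-0.7, 0.0, -0.2]
ee_pos: [391.5, 318.0, 216.0]
ft_force: [-0.2, 0.1, -1.0]
45.35 [390.  316.6 213. ] [ 0.4 -0.1 -0.4]
scene [309.2 112. ] 70
side [209.2 115.1] 83
tab mid [460.5 186.9 304.9] [0.8 0.8]
lean back world 0.268 lid if upright 2.088
foot [4.448e+02 2.000e-01 5.920e+01] tilt -0.017 lid 2.14
bin_foot scene [256. 184.] [ 0.1 -1.2]
bin_foot side [231. 201.] [ 2.  -0.6]
bin_lip scene [252. 177.] [-3.3  0.1]
bin_lip side [235. 195.] [1.8 0.5]
bin_ledge scene [294. 158.] [-0.1  1.9]
bin_ledge side [217. 169.] [-1.7 -1.2]
lid_hinge scene [290. 155.] [0.9 0.9]
lid_hinge side [218. 165.] [-0.8 -0.7]
lid_tab scene [317. 111.] [-0.3 -1.2]
lid_tab side [208. 112.] [-2.1  0.9]
```

View pics/L18.png

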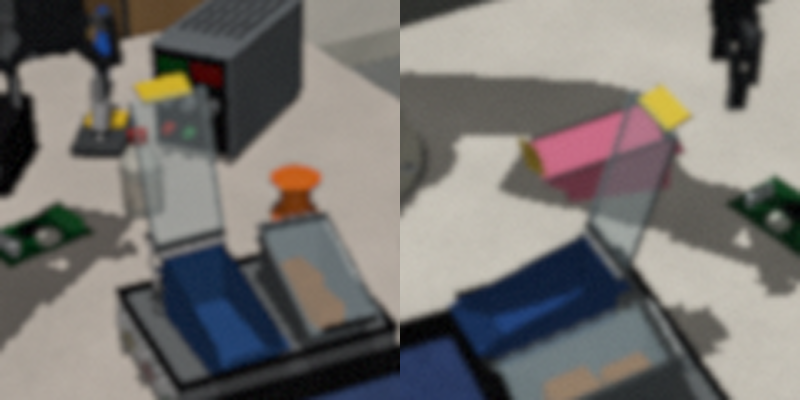

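View pics/fs.png

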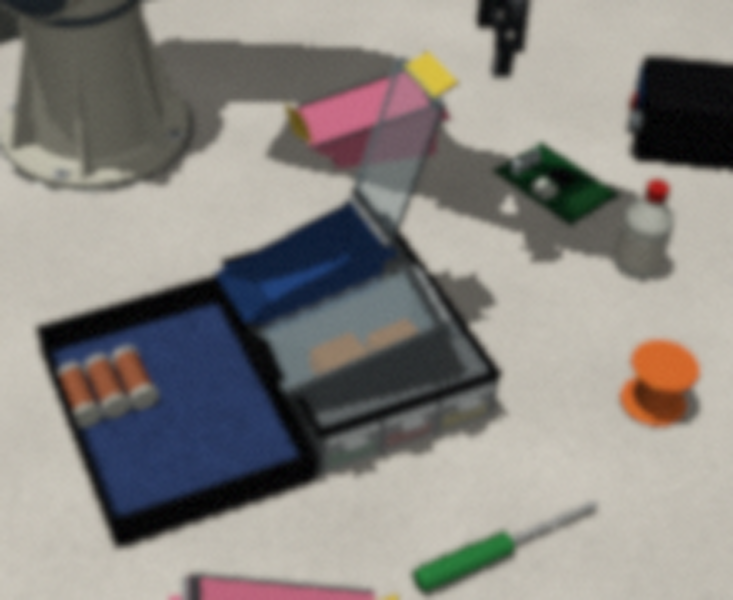

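View pics/fin_side.png

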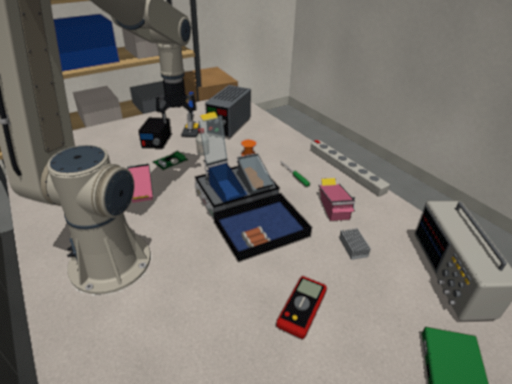

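All three coils lie side by side in the tray (scene crop around (108,385)). The bin is upright and empty with its lid at about 2.08, and the gripper is clear. I'll hand in.

Run:
```python
from station import env, read_state
print(read_state()['t']); print(env.hand_in())
```

```text
46.15
the job is handed in; nothing more can be done
None
```

I handed the job in at t = 46.2 s of the 70 s allowed; it reports no verdict. All three coils are in the tray and the blue bin stands upright on the cabinet with its lid fully back.

**What I did:** I opened the lid by pinching its yellow tab and swinging it past the detent. Then I pushed the back ledge with an angled fingertip from the robot side, so the bin tipped about its front foot to roughly 0.75 rad and the coils rolled out. I let it down along the same arc and backed away.

**Last checks (camera images):**
- **Coils:** all three lie side by side in the tray, apparently at rest.
- **Bin:** the estimated tilt is about -0.02 rad, with the foot on the cabinet top inside the front rim.
- **Lid:** about 2.09 rad by my triangulation and 2.14 by the point fit, against a stop at 2.08.
- **Everything else:** the grey bin and the other objects look unmoved by eye; I did not measure them. The gripper touches nothing.

**What went wrong or disagreed on the way:**
- **Lid fell shut once:** on my first push from behind, a finger knuckle pressed the lid near its hinge. The bin was tipped by about 0.1 rad at most, and I reopened the lid before tipping it.
- **Fingertip position:** the tips stood about 25–35 mm farther back than the stated tool frame implied. My first try at gripping the tab missed because of this.
- **Typing slip:** one early row asked for a 40 m shift. The per-row speed limit kept it harmless.
- **Force:** the push on the ledge peaked at about 22 N.

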